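# Unpin and sort turned parts at the fitter's bench

## Robot

A 7-joint arm with a two-finger parallel gripper is mounted at the origin on the work surface. World frame = base frame: x ahead of the robot, y to its left, z up, the work surface at z = 0. Lengths are in m, angles in rad, forces in N, time in s.
With the tool pointing down it reaches from about 0.425 to 1.025 m from the base axis. Payload 9.4 kg.
Tool frame: the origin (TCP) lies at the very end of the fingers, on their centre line; the grasp point (between the pads) lies 19 mm behind it; z points along the fingers, y is the line along which they close (so a half turn about z gives the same grasp; the last joint's range is limited). The gripper opens to 85 mm and grips with 20 to 120 N. Pads are 22 mm wide; open, the fingers measure 114 mm over their backs; the gripper's body (76 mm by 85 mm) begins 54 mm behind the grasp point. The pads swing forward as they close: fully open they stand 13 mm farther back than shut.
Start: joints at [1.136, 0.599, -0.003, 1.599, 0.002, 0.943, -0.08], TCP at [0.254, -0.679, 0.231] pointing down, gripper open.
Joint ranges: [-2.57, 2.57], [-0.35, 1.97], [-1.29, 1.29], [0.11, 2.56], [-1.05, 4.19], [0.11, 1.86], [-2.63, 2.63]. Speed limits (rad/s): [2.22, 2.22, 3.01, 3.01, 3.14, 3.14, 3.14].

## Interface

Orientations are given as a unit quaternion [w, x, y, z].
In Python, from station import bot gives the robot as it stands. The module is installed in compiled form; this text tells all that it offers.
- The arm moves only by the shell command python3 -m crank 'ROWS'. ROWS is a JSON object whose one key "commands" holds a list of rows, each a list of 3 entries, a list of its own where there are three numbers: the turn, a rotation vector about the world's x, y, z in degrees, then the shift along the world's x, y, z in m, then the opening, from -1 (shut) to 1 (fully open). In form: {"commands": [[[ax, ay, az], [dx, dy, dz], claw], ...]}. A call has 1 to 20 rows; each row shifts and turns the commanded pose from where the row before left it; what a row does not reach is not made up. A row lasts 1/10 s, in which the tool goes at most 50 mm and 8.59 degrees, less where a joint would pass 70% of its speed; a pose out of reach is approached as far as the arm can. A call with a gripper value outside its range is refused whole. The fingers move at their own pace and stop on an object; the grip force is fixed at half the most. Time passes only in rows, so rows that do not move let the fingers close. It gives the time, the measured TCP pose, the force, the opening and the grip force at its end, in the units of the state.
- bot.state(): the state, without advancing time (a new reading comes with each control period).
- bot.get_image(name): name is "scene" or "top" or "wrist"; returns a dict with "color" (384x512x3 uint8, red, green, blue), "mtx" (3x3 intrinsics, pixels), "extrinsics" (4x4, takes a point from camera to world coordinates). Camera axes: x right, y up, looking along -z (the intrinsics and any distortion apply to the point x, -y, -z); pixel columns grow to the right and rows downward; lengths in m; the calibration is good to about 2 mm. A picture is of the moment at which its call begins. There is no depth.
- bot.close_job(): hands the job in; it is judged then, once.
The state is a dict: "clock": time; "joint_pos": joint angles; "qd": joint speeds; "joint_efforts": joint torques, N m; "tcp_pos": TCP position; "orientation": TCP orientation; "force": force on the tool from outside, world axes, zero at the start; "ft_torque": the same for the moment, N m; "finger_gap": finger opening in m; "grip_force": force on a finger pad.
Only numpy, scipy, OpenCV 4.12 (cv2) and the standard library are available. Lean on these libraries where they do the work, as an engineer would, in place of code of your own. Each camera call takes 0.05 s, during which the arm holds its last target. There are 200 camera calls.

## Task

Sort the parts into the trays: pull the spring clip sideways out of the drilled post and lay it flat in the yellow tray; put both brass bushings (the one on the post and the loose one) standing on end in the blue tray, and both steel hex nuts lying flat in the red tray. Each part goes on the tray's floor, none on top of another. Leave the amber jar standing where it is.

Things in the scene. Friction and masses are not known exactly. Their poses are not given: they have to be found in the camera images.
- stand: Fixed steel stand: round base 76 mm diameter, 12 mm high; upright post 18 mm diameter, its top 72 mm above the bench. A cross hole along the stand's x, 8 mm wide, 50 to 60 mm above the bench, goes through the post just above the bushing. The clip comes out along +x, which points away from the robot (within 0.7 rad). Origin: centre of the underside; z up.
- clip: Rigid R-clip of 5 mm wire, 94 mm long, flat on the post bushing (underside at 52 mm), straight leg through the post, loop jutting past the bushing. Origin: centre of loop, underside; x from leg to loop, z up. Loop: x -15 to 16 mm, sides parallel to x, 37 mm apart outside (grip these). Leg at y -6 mm back to x -77; wavy leg y 6 to 15. Post at x -45, y -6; slides free, clear after 45 mm along +x.
- post_bush: Brass bushing on the post, under the clip: plain tube 46 mm outside diameter, 24 mm bore, 40 mm high, 0.25 kg. It stands on the stand's base, 12 mm above the bench; once the clip is out, lift it straight up more than 60 mm to clear the post. Origin: centre of the underside; z along its axis.
- loose_bush: Smaller brass bushing standing loose on the bench: plain tube 38 mm outside diameter, 24 mm bore, 34 mm high, about 0.15 kg. Origin: centre of the underside; z along its axis.
- large_nut: Large steel hex nut lying flat on the bench: 46 mm across flats, 53 mm across corners, 30 mm bore, 24 mm high, about 0.19 kg. Origin: centre of the underside; z up; x points to the middle of a flat (flats every 60 degrees).
- small_nut: Small steel hex nut lying flat on the bench: 36 mm across flats, 42 mm across corners, 24 mm bore, 20 mm high, about 0.10 kg. Origin: centre of the underside; z up; x points to the middle of a flat (flats every 60 degrees).
- jar: Bystander: closed amber glass jar with a green cap, 62 mm diameter, 62 mm high, standing among the parts; not to be moved. Origin: centre of the underside. Stand, jar, nuts and loose bushing stand in one row nearer the robot than the trays, in any order, about 150 mm apart.
- tray_yellow: Open yellow plastic tray, for the clip. Fixed to the bench. Outside 158 (its x) x 128 (its y) x 30 mm high, walls and floor 4 mm, inside 150 x 120 mm. Origin: centre of the underside; z up. The three trays stand in a row across the far side of the work area, in any order.
- tray_blue: Open blue plastic tray, for the two brass bushings. Fixed to the bench. Outside 158 (its x) x 128 (its y) x 30 mm high, walls and floor 4 mm, inside 150 x 120 mm. Origin: centre of the underside; z up. The three trays stand in a row across the far side of the work area, in any order.
- tray_red: Open red plastic tray, for the two nuts. Fixed to the bench. Outside 158 (its x) x 128 (its y) x 30 mm high, walls and floor 4 mm, inside 150 x 120 mm. Origin: centre of the underside; z up. The three trays stand in a row across the far side of the work area, in any order.
Mind the look-alikes: they are no part of the job. What is shaped like the clip but pink is not meant. What is shaped like the post_bush but pink is not meant.

How it is judged:
By the outcome, as a careful person would: the job done as asked, in the order asked, and still so for the second after the job is handed in, with the robot touching nothing.
It also fails if it takes over 125 s, if anything falls off the work surface, if the arm or the gripper's body presses on something with over 40 N, if the wrist force passes 120 N, or if a joint passes its speed limit or range.

## Working session

There is one attempt and no reset: what is moved stays moved. The work goes in short steps, Python scripts to look and compute and a shell command to move; the robot and the scene stay as the last step left them, time stands still between calls to the robot, and variables do not carry over. Pictures are saved under pics/ and viewed, at most 14 in all, crops included, and the job is handed in when it is done.

```bash
mkdir -p pics
python3 - <<'E'
from station import bot
import cv2,numpy as np
for n in("top","scene"):
    d=bot.get_image(n); cv2.imwrite(f"pics/{n}0.png",cv2.resize(d["color"][:,:,::-1],None,fx=1.5,fy=1.5))
    np.savez(f"{n}0.npz",**{k:d[k] for k in("color","mtx","extrinsics")})
    print(n,d.keys(),d["mtx"].round(1).tolist(),d["extrinsics"].round(3).tolist())
print(bot.state())
E
```

```text
top dict_keys(['color', 'mtx', 'extrinsics']) [[433.4, 0.0, 253.1], [0.0, 433.4, 192.4], [0.0, 0.0, 1.0]] [[0.017, 0.976, -0.218, 0.258], [-1.0, 0.015, -0.007, -0.065], [-0.003, 0.218, 0.976, 1.064], [0.0, 0.0, 0.0, 1.0]]
scene dict_keys(['color', 'mtx', 'extrinsics']) [[488.7, 0.0, 258.1], [0.0, 488.7, 196.9], [0.0, 0.0, 1.0]] [[0.37, -0.628, 0.685, 1.295], [0.929, 0.243, -0.279, -0.433], [0.008, 0.739, 0.673, 0.866], [0.0, 0.0, 0.0, 1.0]]
{'clock': 0.1, 'joint_pos': array([ 1.13629502,  0.60004356, -0.00252278,  1.60001007,  0.00178175,
        0.94290639, -0.07979292]), 'qd': array([ 2.16694273e-04,  5.90159613e-04, -6.00640411e-05, -3.70661300e-04,
       -1.78392393e-03,  1.81377279e-03,  1.58438899e-03]), 'joint_efforts': array([ 7.75337132e-03, -7.77982163e+01,  1.57034431e+00, -2.58622992e+01,
        1.25853447e-02,  5.45673771e-03,  4.90282810e-05]), 'tcp_pos': array([ 0.25374852, -0.67871749,  0.23051895]), 'orientation': array([-6.57818102e-04,  9.84036323e-01,  1.77966427e-01, -1.82323853e-04]), 'force': array([-0.60714287, -0.03846439, -0.99304232]), 'ft_torque': array([-0.03933054,  0.03000709,  0.02577772]), 'grip_force': 0.0, 'finger_gap': 0.08560846263879462}
```

View pics/top0.png

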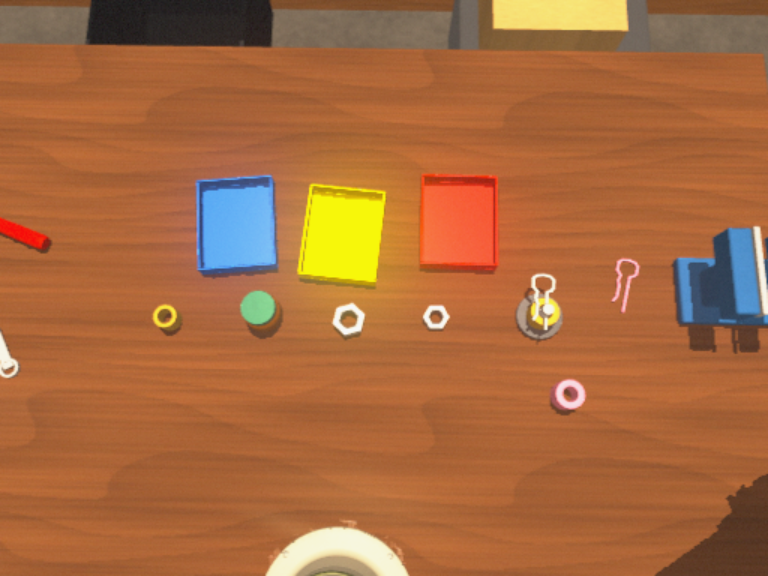

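View pics/scene0.png

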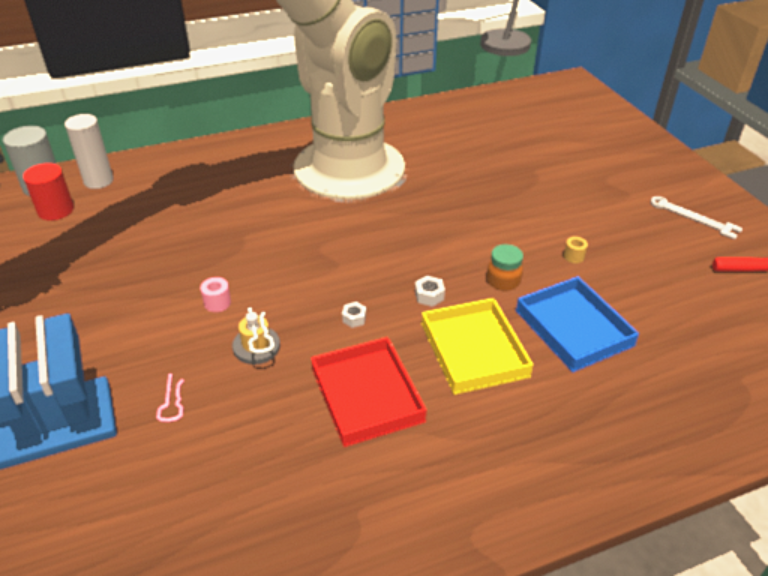

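Top view at 1.5x shows, from left to right:
- loose bushing at (166,318)
- jar at (260,310)
- large nut at (348,320)
- small nut at (436,317)
- stand with bushing at (543,315), and clip loop at (543,284)
- blue tray at (237,224), yellow at (342,235), red at (459,222)

Look-alikes:
- **Clips:** the grey one at (543,300) and the pink one at (625,283). The grey one fits because it goes through the post.
- **Bushings:** the brass one at (545,313) and the pink one at (569,394). The brass one fits because it is on the post.

Next I'll take the measurements and an enlarged crop to confirm.

```bash
cat > h.py <<'E'
import numpy as np,cv2
def load(n): 
    d=np.load(n); return d["color"],d["mtx"],d["extrinsics"]
def ray(px,K,T,z):
    px=np.atleast_2d(np.asarray(px,float)); 
    d=np.c_[(px[:,0]-K[0,2])/K[0,0],-(px[:,1]-K[1,2])/K[1,1],-np.ones(len(px))]@T[:3,:3].T
    o=T[:3,3]; return (o+d*((z-o[2])/d[:,2])[:,None])[:,:2]
def proj(p,K,T):
    p=np.atleast_2d(p); c=(p-T[:3,3])@T[:3,:3]
    return np.c_[K[0,0]*c[:,0]/-c[:,2]+K[0,2],K[1,1]*-c[:,1]/-c[:,2]+K[1,2]]
def mask(rgb,lo,hi): return cv2.inRange(cv2.cvtColor(rgb,cv2.COLOR_RGB2HSV),lo,hi)
def blobs(m,amin=20):
    c,_=cv2.findContours(m,cv2.RETR_EXTERNAL,cv2.CHAIN_APPROX_NONE)
    return [k[:,0,:] for k in c if cv2.contourArea(k)>amin]
E
python3 - <<'E'
from h import *
c,K,T=load("top0.npz")
hsv=cv2.cvtColor(c,cv2.COLOR_RGB2HSV)
def box(p): 
    r=cv2.minAreaRect(p.astype(np.float32)); return np.round(r[0],3),np.round(r[1],3),round(r[2],1)
for n,lo,hi in(("blue",(100,120,80),(125,255,255)),("yel",(27,150,100),(33,255,255)),("red",(0,200,150),(6,255,255)),("brass",(20,120,90),(30,255,255)),("grey",(0,0,120),(179,60,255)),("green",(60,60,60),(90,255,255))):
    for b in blobs(mask(c,lo,hi)):
        if not(100<b[:,0].mean()<400 and 100<b[:,1].mean()<280): continue
        z={"blue":.03,"yel":.03,"red":.03,"brass":.034,"grey":.022,"green":.062}[n]
        print(n,b.mean(0).round(1),cv2.contourArea(b),*box(ray(b,K,T,z)))
crop=c[165:285,330:450]
cv2.imwrite("pics/crop1.png",cv2.resize(crop[:,:,::-1],None,fx=5,fy=5,interpolation=cv2.INTER_CUBIC))
E
```

```text
blue [156.6 148.6] 2983.5 [0.597 0.185] [0.163 0.128] 5.3
yel [109.5 210. ] 128.0 [0.44  0.289] [0.03  0.032] 48.6
yel [368.8 207.3] 27.5 [ 0.457 -0.338] [0.012 0.04 ] 87.7
yel [227.7 155. ] 3001.5 [0.585 0.007] [0.128 0.157] 84.6
red [315.1 143.9] 763.0 [ 0.607 -0.193] [0.117 0.165] 88.9
brass [109.3 210.3] 158.5 [0.439 0.289] [0.034 0.036] 48.7
brass [368.7 207.6] 52.0 [ 0.454 -0.338] [0.016 0.042] 83.7
brass [227.9 157.2] 3338.0 [0.578 0.007] [0.132 0.172] 84.8
grey [379.7 262.3] 245.5 [ 0.326 -0.361] [0.043 0.042] 5.3
grey [367.9 219.4] 21.0 [ 0.428 -0.338] [0.009 0.044] 42.5
grey [290.4 210.7] 170.0 [ 0.446 -0.149] [0.035 0.039] 0.9
grey [232.3 212.4] 284.0 [ 0.44  -0.009] [0.052 0.045] 46.0
grey [361.4 195.5] 92.0 [ 0.482 -0.326] [0.035 0.074] 88.0
green [171.5 204.6] 344.0 [0.45  0.133] [0.051 0.05 ] 3.0
```

View pics/crop1.png

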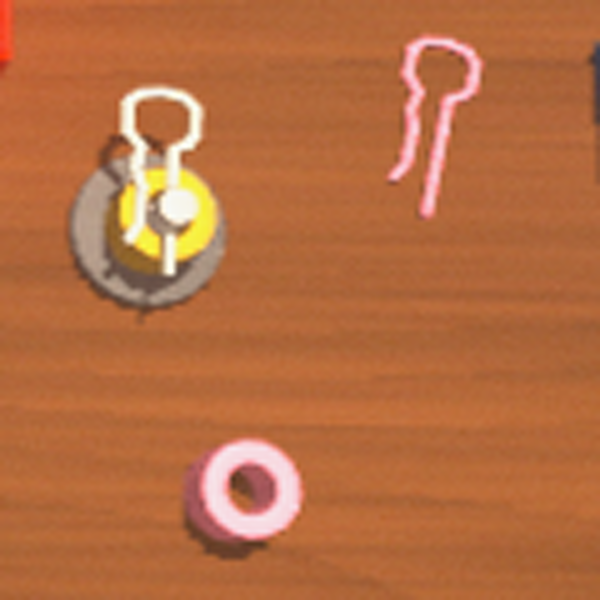

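The crop confirms it. The grey clip (loop centre about (163,118) in the crop) goes through the post over the brass bushing. The pink clip and pink bushing lie apart on the bench, so I leave them alone. The heights, reach and sizes agree with what was given, apart from red, which needs a better mask. I'll move above the clip for a wrist view.

```bash
python3 -m crank '{"commands":[[[0,0,-1.6],[0.0165,0.0253,0],1],[[0,0,-1.6],[0.0165,0.0253,0],1],[[0,0,-1.6],[0.0165,0.0253,0],1],[[0,0,-1.6],[0.0165,0.0253,0],1],[[0,0,-1.6],[0.0165,0.0253,0],1],[[0,0,-1.6],[0.0165,0.0253,0],1],[[0,0,-1.6],[0.0165,0.0253,0],1],[[0,0,-1.6],[0.0165,0.0253,0],1],[[0,0,-1.6],[0.0165,0.0253,0],1],[[0,0,-1.6],[0.0165,0.0253,0],1],[[0,0,-1.6],[0.0165,0.0253,0],1],[[0,0,-1.6],[0.0165,0.0253,0],1],[[0,0,-1.6],[0.0165,0.0253,0],1],[[0,0,-1.6],[0.0165,0.0253,0],1],[[0,0,0],[0,0,0],1],[[0,0,0],[0,0,0],1]]}'
cat > w.py <<'E'
import sys; from station import bot; from h import *
n=sys.argv[1]; cam=sys.argv[2] if len(sys.argv)>2 else "wrist"
d=bot.get_image(cam); np.savez(n+".npz",**{k:d[k] for k in("color","mtx","extrinsics")})
cv2.imwrite(f"pics/{n}.png",cv2.resize(d["color"][:,:,::-1],None,fx=1.5,fy=1.5))
s=bot.state(); print(s["tcp_pos"].round(4),s["orientation"].round(4),s["joint_pos"].round(2)); print(d["extrinsics"].round(3).tolist(),d["mtx"][0,0].round(1))
E
python3 w.py w1
python3 - <<'E'
from h import *
c,K,T=load("top0.npz")
print(ray([[362.6,188.6]],K,T,.0545),ray([[363.8,219.4],[364.6,195]],K,T,.0545))
E
```

```text
clock: 1.7
tcp_pos: [0.4851, -0.3243, 0.231]
orientation: [-0.0, 1.0, -0.016, -0.0]
force: [0.0, -0.5, -0.3]
finger_gap: 0.0858
grip_force: 0.0
[ 0.4845 -0.3252  0.2311] [ 1.000e-04  9.999e-01 -1.640e-02 -4.000e-04] [ 0.43  0.43  0.08  1.93 -0.05  0.78 -1.06]
[[-0.03, 0.962, 0.271, 0.554], [-1.0, -0.029, -0.009, -0.327], [-0.001, -0.271, 0.963, 0.372], [0.0, 0.0, 0.0, 1.0]] 282.9
[[ 0.49703637 -0.31975883]] [[ 0.42265229 -0.31971691]
 [ 0.48145205 -0.32391556]]
```

View pics/w1.png

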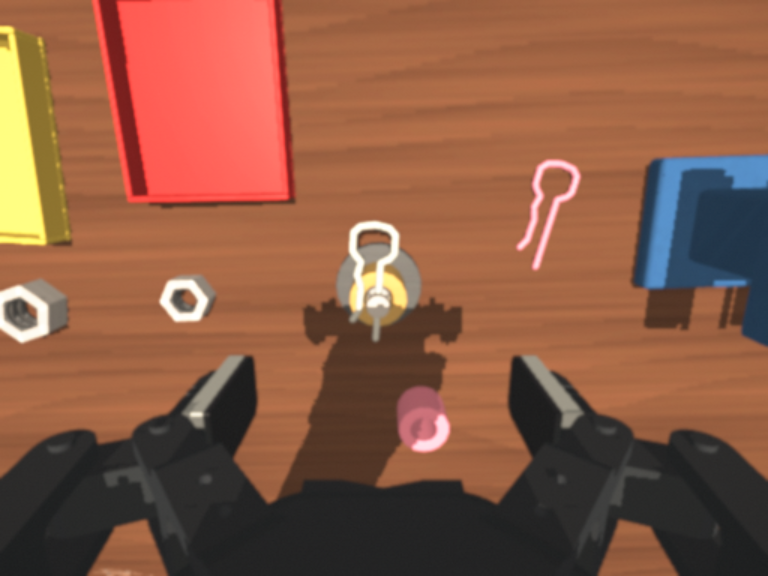

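The wrist view shows the clip loop at (374,240), the leg end at (376,339), the large nut at (28,310), the small nut at (187,298), and the red tray's near edge at about (210,200). I'll measure the clip from this view.

Run:
```python
from h import *
c,K,T=load("w1.npz")
m=mask(c,(0,0,165),(179,60,255)); m[:140]=0;m[190:]=0;m[:,:225]=0;m[:,275:]=0
b=max(blobs(m),key=len); w=ray(b,K,T,.0545)
up=w[w[:,0]>w[:,0].max()-.030]
print("loop x max",w[:,0].max(),"y",up[:,1].min(),up[:,1].max(),"width",np.ptp(up[:,1]))
for a in(.005,.010,.015,.02,.025,.03,.035,.04,.05,.06):
    s=np.argwhere(m); ws=ray(s[:,::-1],K,T,.0545); k=abs(ws[:,0]-(w[:,0].max()-a))<.0012
    print(a,ws[k][:,1].min().round(4),ws[k][:,1].max().round(4))
print("leg",ray(np.array([[376,339],[379,270]])/1.5,K,T,.0545))
# base disc and bushing top
print("postxy", ray(np.array([[378,303],])/1.5,K,T,.072))
```

```text
loop x max 0.5159333268210471 y -0.3376292528921623 -0.29991941439099906 width 0.03770983850116322
0.005 -0.3335 -0.302
0.01 -0.3368 -0.3006
0.015 -0.3367 -0.3004
0.02 -0.3366 -0.3002
0.025 -0.3365 -0.2999
0.03 -0.3341 -0.3031
0.035 -0.3247 -0.3028
0.04 -0.3246 -0.3014Traceback (most recent call last):
  File "<stdin>", line 9, in <module>
    return umr_minimum(a, axis, None, out, keepdims, initial, where)
ValueError: zero-size array to reduction operation minimum which has no identity
```

```bash
python3 -m crank '{"commands":[[[0,0,-0.6],[0.005,0.002,-0.01],1],[[0,0,0],[0.005,0.002,-0.02],1],[[0,0,0],[0.0045,0.002,-0.02],1],[[0,0,0],[0,0,-0.02],1],[[0,0,0],[0,0,-0.02],1],[[0,0,0],[0,0,-0.02],1],[[0,0,0],[0,0,-0.02],1],[[0,0,0],[0,0,-0.02],1],[[0,0,0],[0,0,-0.02],1],[[0,0,0],[0,0,-0.011],1],[[0,0,0],[0,0,-0.01],1],[[0,0,0],[0,0,0],1],[[0,0,0],[0,0,0],1]]}' && python3 -m crank '{"commands":[[[0,0,0],[0,0,0],0],[[0,0,0],[0,0,0],0],[[0,0,0],[0,0,0],-1],[[0,0,0],[0,0,0],-1],[[0,0,0],[0,0,0],-1],[[0,0,0],[0,0,0],-1],[[0,0,0],[0,0,0],-1],[[0,0,0],[0,0,0],-1],[[0,0,0],[0,0,0],-1],[[0,0,0],[0,0,0],-1]]}'; python3 w.py w2
```

```text
clock: 3.05
tcp_pos: [0.4995, -0.3192, 0.0405]
orientation: [0.0, 1.0, -0.022, 0.0]
force: [0.7, -0.4, 0.5]
finger_gap: 0.0855
grip_force: 0.0
clock: 4.05
tcp_pos: [0.4995, -0.3189, 0.0403]
orientation: [0.0, 1.0, -0.022, 0.0]
force: [0.5, 0.5, 4.5]
finger_gap: 0.0343
grip_force: 59.5
[ 0.4996 -0.3189  0.0404] [ 0.000e+00  9.998e-01 -2.180e-02  1.000e-04] [ 0.44  0.71  0.05  2.04 -0.08  0.39 -1.07]
[[-0.043, 0.962, 0.27, 0.568], [-0.999, -0.041, -0.012, -0.322], [-0.001, -0.27, 0.963, 0.182], [0.0, 0.0, 0.0, 1.0]] 282.9
```

View pics/w2.png

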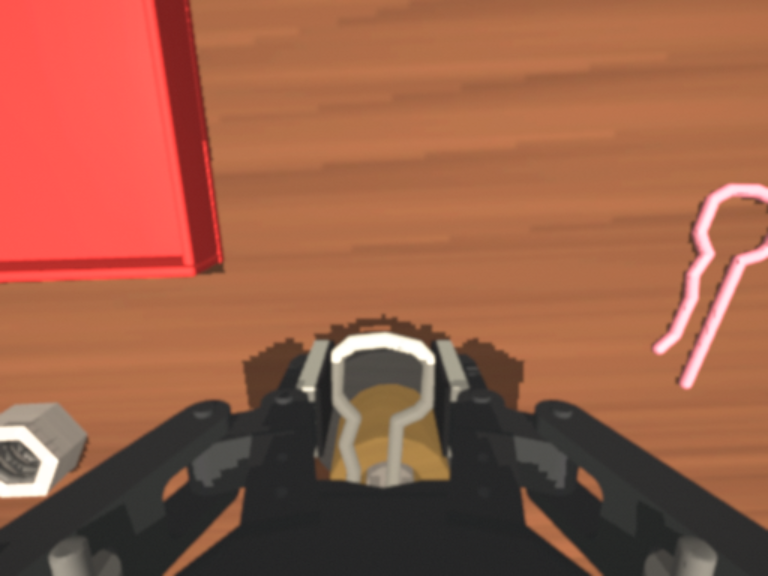

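The fingers hold both sides of the loop at (383,370), with a gap of 34 mm and a grip of 59.5 N. I'll pull it out along +x, then lift.

```bash
python3 -m crank '{"commands":[[[0,0,0],[0.006,-0.0003,0],-1],[[0,0,0],[0.006,-0.0003,0],-1],[[0,0,0],[0.006,-0.0003,0],-1],[[0,0,0],[0.006,-0.0003,0],-1],[[0,0,0],[0.006,-0.0003,0],-1],[[0,0,0],[0.006,-0.0003,0],-1],[[0,0,0],[0.006,-0.0003,0],-1],[[0,0,0],[0.006,-0.0003,0],-1],[[0,0,0],[0.006,-0.0003,0],-1],[[0,0,0],[0.006,-0.0003,0],-1],[[0,0,0],[0,0,0],-1]]}' && python3 -m crank '{"commands":[[[0,0,0],[0,0,0.01],-1],[[0,0,0],[0,0,0.02],-1],[[0,0,0],[0,0,0.02],-1],[[0,0,0],[0,0,0.02],-1],[[0,0,0],[0,0,0.02],-1],[[0,0,0],[0,0,0.02],-1],[[0,0,0],[0,0,0.02],-1],[[0,0,0],[0,0,0],-1]]}'; python3 w.py t1 top; python3 w.py w3
```

```text
clock: 5.2
tcp_pos: [0.5605, -0.3218, 0.0403]
orientation: [0.0, 1.0, -0.021, 0.0]
force: [-0.3, 0.5, -0.6]
finger_gap: 0.034
grip_force: 59.8
clock: 6.0
tcp_pos: [0.5602, -0.3228, 0.1737]
orientation: [0.001, 1.0, -0.022, 0.002]
force: [0.6, 0.1, -0.5]
finger_gap: 0.0345
grip_force: 59.8
[ 0.5596 -0.3223  0.172 ] [ 6.000e-04  9.998e-01 -2.200e-02  1.200e-03] [ 0.38  0.57  0.09  1.85 -0.07  0.72 -1.11]
[[0.017, 0.976, -0.218, 0.258], [-1.0, 0.015, -0.007, -0.065], [-0.003, 0.218, 0.976, 1.064], [0.0, 0.0, 0.0, 1.0]] 433.4
[ 0.5591 -0.3219  0.1708] [ 2.000e-04  9.998e-01 -2.190e-02  4.000e-04] [ 0.38  0.57  0.09  1.85 -0.07  0.72 -1.11]
[[-0.043, 0.962, 0.268, 0.628], [-0.999, -0.042, -0.011, -0.326], [0.0, -0.268, 0.963, 0.313], [0.0, 0.0, 0.0, 1.0]] 282.9
```

View pics/w3.png

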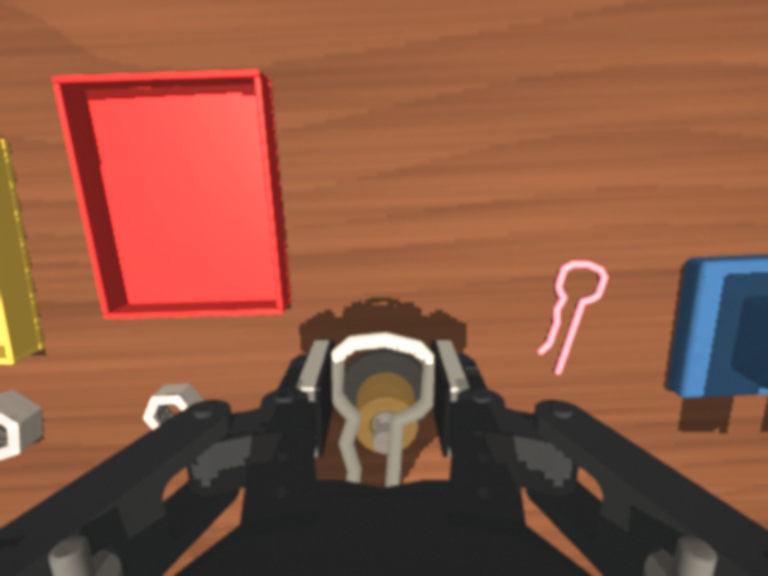

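The clip is out of the post and held flat. The red tray's rim corners are at (57,78), (262,72), (287,312) and (105,316). The post is at (382,425). I'll carry the clip over the yellow tray and measure the red tray and post at the same time.

```bash
python3 - <<'E'
from h import *
c,K,T=load("w3.npz")
r=ray(np.array([[57,78],[262,72],[287,312],[105,316]])/1.5,K,T,.03); print("red",r.round(3).tolist(),r.mean(0)); 
print("post",ray(np.array([[382,425]])/1.5,K,T,.072))
E
python3 -m crank '{"commands":[[[0,0,-0.2],[0.00465,0.02715,0],-1],[[0,0,-0.2],[0.00465,0.02715,0],-1],[[0,0,-0.2],[0.00465,0.02715,0],-1],[[0,0,-0.2],[0.00465,0.02715,0],-1],[[0,0,-0.2],[0.00465,0.02715,0],-1],[[0,0,-0.2],[0.00465,0.02715,0],-1],[[0,0,-0.2],[0.00465,0.02715,0],-1],[[0,0,-0.2],[0.00465,0.02715,0],-1],[[0,0,-0.2],[0.00465,0.02715,0],-1],[[0,0,-0.2],[0.00465,0.02715,0],-1],[[0,0,-0.2],[0.00465,0.02715,0],-1],[[0,0,-0.2],[0.00465,0.02715,0],-1],[[0,0,0],[0,0,0],-1],[[0,0,0],[0,0,0],-1]]}'; python3 w.py w4
```

```text
red [[0.69, -0.13], [0.688, -0.255], [0.535, -0.255], [0.537, -0.126]] [ 0.61262213 -0.19158088]
post [[ 0.46865714 -0.31877938]]
clock: 7.5
tcp_pos: [0.6145, 0.0044, 0.1692]
orientation: [0.0, 0.999, -0.042, -0.001]
force: [-0.5, -0.1, -0.5]
finger_gap: 0.0346
grip_force: 59.8
[0.6145 0.0033 0.1694] [ 4.000e-04  9.991e-01 -4.280e-02 -8.000e-04] [-0.18  0.54  0.12  1.92 -0.1   0.68 -1.65]
[[-0.083, 0.959, 0.271, 0.684], [-0.997, -0.08, -0.023, -0.002], [-0.0, -0.272, 0.962, 0.31], [0.0, 0.0, 0.0, 1.0]] 282.9
```

View pics/w4.png

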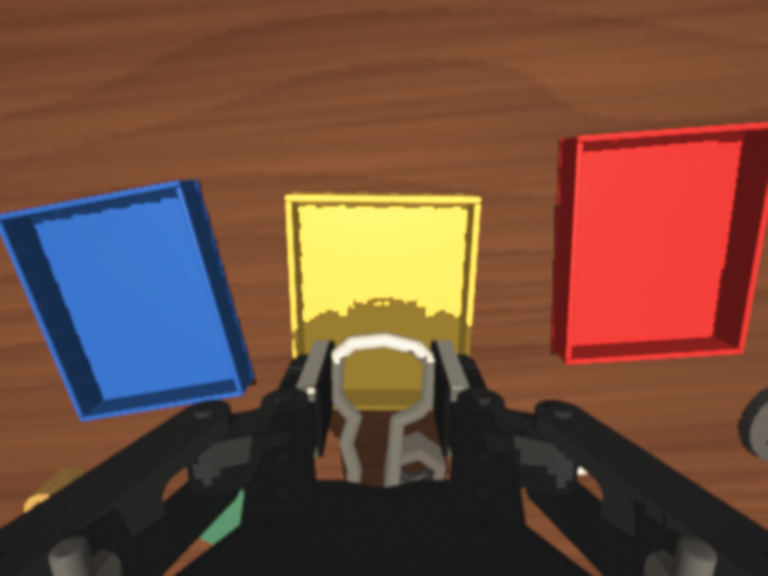

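The clip is over the yellow tray, whose far rim corners are at (287,196) and (480,199) and whose near edge is at row 408. The blue rim corners are at (2,215), (182,183), (243,393) and (83,418). I'll check these numerically.

Run:
```python
from h import *
c,K,T=load("w4.npz")
f=lambda p:ray(np.array(p)/1.5,K,T,.03).round(4)
print("yel",f([[287,196],[480,199],[385,408]]).tolist())
b=f([[2,215],[182,183],[243,393],[83,418]]);print("blue",b.tolist(),b.mean(0))
```

```text
yel [[0.671, 0.061], [0.6587, -0.0633], [0.5112, 0.0105]]
blue [[0.6744, 0.2488], [0.6847, 0.127], [0.5324, 0.1139], [0.5216, 0.2375]] [0.603275 0.1818  ]
```

```bash
python3 -m crank '{"commands":[[[0,0,0],[0,0,-0.02],-1],[[0,0,0],[0,0,-0.02],-1],[[0,0,0],[0,0,-0.02],-1],[[0,0,0],[0,0,-0.02],-1],[[0,0,0],[0,0,-0.02],-1],[[0,0,0],[0,0,-0.02],-1],[[0,0,0],[0,0,-0.01],-1],[[0,0,0],[0,0,-0.01],-1],[[0,0,0],[0,0,-0.01],-1],[[0,0,0],[0,0,-0.005],-1],[[0,0,0],[0,0,-0.004],-1],[[0,0,0],[0,0,0],-1]]}'; python3 -m crank '{"commands":[[[0,0,0],[0,0,-0.002],-1],[[0,0,0],[0,0,-0.002],-1],[[0,0,0],[0,0,0],-1]]}'
```

```text
clock: 8.75
tcp_pos: [0.6152, 0.004, 0.0111]
orientation: [-0.0, 0.999, -0.043, -0.0]
force: [0.8, 0.3, -0.4]
finger_gap: 0.0345
grip_force: 59.8
clock: 9.05
tcp_pos: [0.6152, 0.004, 0.0073]
orientation: [-0.0, 0.999, -0.043, 0.0]
force: [0.5, 0.5, -0.3]
finger_gap: 0.0343
grip_force: 59.8
```

```bash
python3 -m crank '{"commands":[[[0,0,0],[0,0,-0.0015],-1],[[0,0,0],[0,0,-0.0015],-1],[[0,0,0],[0,0,0],-1]]}'; python3 -m crank '{"commands":[[[0,0,0],[0,0,-0.001],-1],[[0,0,0],[0,0,-0.001],-1],[[0,0,0],[0,0,0],-1]]}'
```

```text
clock: 9.35
tcp_pos: [0.6151, 0.0039, 0.0041]
orientation: [0.0, 0.999, -0.043, -0.0]
force: [0.3, -0.2, 0.2]
finger_gap: 0.0341
grip_force: 59.8
clock: 9.65
tcp_pos: [0.6153, 0.0039, 0.0034]
orientation: [-0.0, 0.999, -0.043, 0.0]
force: [-2.8, 0.2, 13.0]
finger_gap: 0.0341
grip_force: 67.1
```

Contact with the tray floor. I'll release with a partial opening and rise.

```bash
python3 -m crank '{"commands":[[[0,0,0],[0,0,0.0015],-1],[[0,0,0],[0,0,0],0.2],[[0,0,0],[0,0,0],0.2],[[0,0,0],[0,0,0],0.2],[[0,0,0],[0,0,0],0.2],[[0,0,0],[0,0,0.005],0.2],[[0,0,0],[0,0,0.01],0.2],[[0,0,0],[0,0,0.02],0.2],[[0,0,0],[0,0,0.02],0.2],[[0,0,0],[0,0,0.02],0.2],[[0,0,0],[0,0,0.02],0.2],[[0,0,0],[0,0,0.02],0.2],[[0,0,0],[0,0,0.02],0.2],[[0,0,0],[0,0,0.02],0.2],[[0,0,0],[0,0,0],0.2]]}'; python3 w.py w5
```

```text
clock: 11.15
tcp_pos: [0.6166, 0.0038, 0.1623]
orientation: [-0.0, 0.999, -0.043, 0.002]
force: [0.9, -0.9, 0.0]
finger_gap: 0.0512
grip_force: 0.0
[0.6159 0.0039 0.1608] [-2.000e-04  9.991e-01 -4.280e-02  1.600e-03] [-0.18  0.55  0.12  1.93 -0.11  0.66 -1.65]
[[-0.085, 0.961, 0.265, 0.685], [-0.996, -0.082, -0.024, -0.003], [-0.002, -0.266, 0.964, 0.304], [0.0, 0.0, 0.0, 1.0]] 282.9
```

View pics/w5.png

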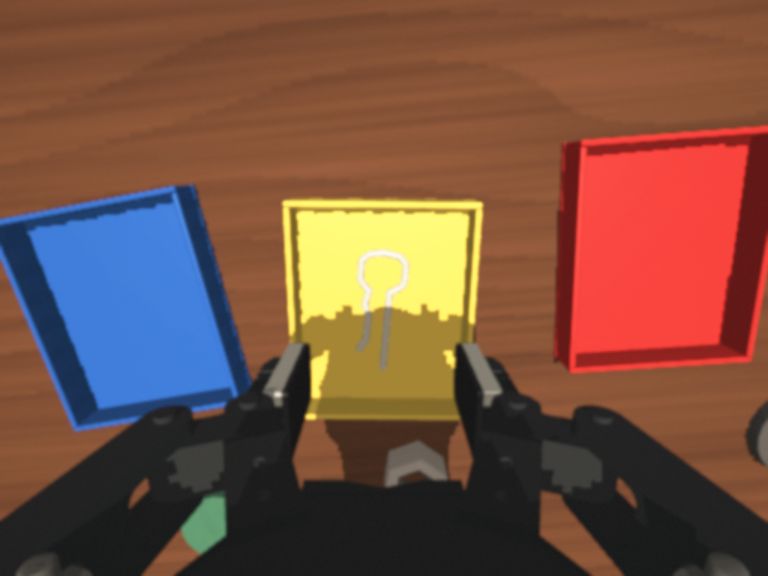

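The clip lies flat on the yellow floor at (382,300), well inside the walls. Next is the post bushing, so I'll move near the post and look.

```bash
python3 -m crank '{"commands":[[[0,0,0],[-0.0135,-0.0252,0.002],1],[[0,0,0],[-0.0135,-0.0252,0.002],1],[[0,0,0],[-0.0135,-0.0252,0.002],1],[[0,0,0],[-0.0135,-0.0252,0.002],1],[[0,0,0],[-0.0135,-0.0252,0.002],1],[[0,0,0],[-0.0135,-0.0252,0.002],1],[[0,0,0],[-0.0135,-0.0252,0.002],1],[[0,0,0],[-0.0135,-0.0252,0.002],1],[[0,0,0],[-0.0135,-0.0252,0.002],1],[[0,0,0],[-0.0135,-0.0252,0.002],1],[[0,0,0],[-0.0135,-0.0252,0.002],1],[[0,0,0],[-0.0135,-0.0252,0.002],1],[[0,0,0],[-0.0135,-0.0252,0.002],1],[[0,0,0],[0,0,0],1],[[0,0,0],[0,0,0],1]]}'; python3 w.py w6
python3 - <<'E'
from h import *
c,K,T=load("top0.npz")
print(ray([[363.8,207.6]],K,T,.052),ray([[366,206.4]],K,T,.072),ray([[359.4,211]],K,T,.012))
E
```

```text
clock: 12.7
tcp_pos: [0.439, -0.3239, 0.1844]
orientation: [-0.0, 0.999, -0.044, -0.0]
force: [0.6, 0.0, -0.9]
finger_gap: 0.0855
grip_force: 0.0
[ 0.4396 -0.3231  0.1844] [-4.000e-04  9.991e-01 -4.270e-02 -3.000e-04] [ 0.46  0.45  0.1   2.06 -0.07  0.63 -1.05]
[[-0.086, 0.959, 0.27, 0.508], [-0.996, -0.083, -0.025, -0.33], [-0.001, -0.271, 0.962, 0.325], [0.0, 0.0, 0.0, 1.0]] 282.9
[[ 0.45136747 -0.32145305]] [[ 0.45047645 -0.32161124]] [[ 0.45030566 -0.32043226]]
```

View pics/w6.png

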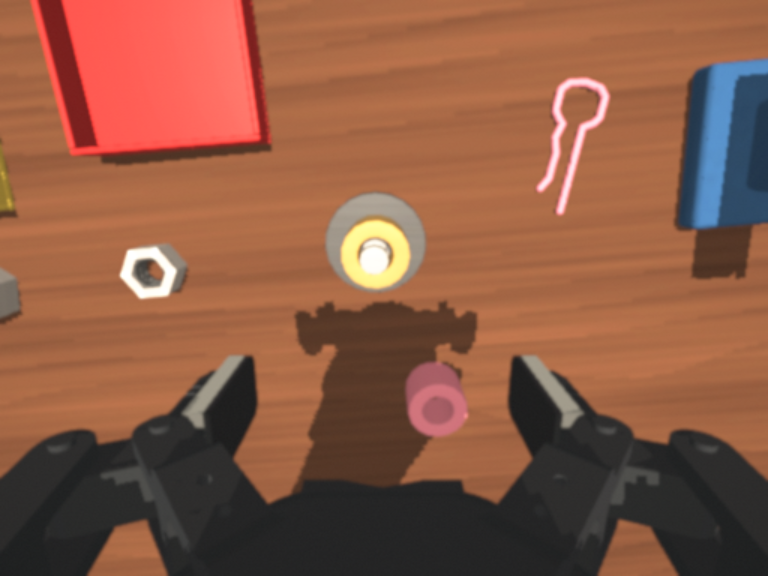

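The brass bushing's ring is at (375,254), the base disc at (376,241), and the small nut's top face at (148,271). I'll compute the bushing centre and the nut orientation.

```bash
cat >> h.py <<'E'
def hexphase(w):
    c=cv2.minEnclosingCircle(w.astype(np.float32)); M=cv2.moments((w*1e5).astype(np.int32).reshape(-1,1,2)); 
    ctr=np.array([M["m10"],M["m01"]])/M["m00"]/1e5; d=w-ctr; t=np.arctan2(d[:,1],d[:,0]); r=np.hypot(*d.T)
    o=np.argsort(t); t,r=t[o],r[o]; tt=np.linspace(-np.pi,np.pi,720,endpoint=False); rr=np.interp(tt,t,r,period=2*np.pi)
    F=(rr*np.exp(-6j*tt)).mean(); corner=-np.angle(F)/6   # r max at corner
    return ctr.round(4),round((np.degrees(corner)+30)%60,1),round(abs(F)*1e3,2),rr.min().round(4),rr.max().round(4)
E
python3 - <<'E'
from h import *
c,K,T=load("w6.npz")
f=lambda p,z:ray(np.array([p])/1.5,K,T,z).round(4)
print("bush",f((375,254),.052),f((375,258),.072),f((376,241),.012))
m=mask(c,(18,100,90),(35,255,255)); m[:120]=0; b=[x for x in blobs(m) if 200<x[:,0].mean()<300][0]
print(cv2.minEnclosingCircle(ray(b,K,T,.052).astype(np.float32)))
m=mask(c,(0,0,190),(179,45,255)); m[:,:75]=0;m[:,135:]=0;m[:150]=0;m[210:]=0
b=max(blobs(m),key=len); print(b.mean(0)*1.5,"small nut ctr, flat angle:",hexphase(ray(b,K,T,.02)))
E
```

```text
bush [[ 0.4543 -0.3208]] [[ 0.4558 -0.3213]] [[ 0.4562 -0.321 ]]
((0.45538902282714844, -0.32077428698539734), 0.023993339389562607)
[148.065 271.335] small nut ctr, flat angle: (array([ 0.4488, -0.1508]), np.float64(0.6), np.float64(0.59), np.float64(0.0173), np.float64(0.0216))
```

```bash
python3 -m crank '{"commands":[[[0,0,0],[0.0052,0.0008,-0.01],1],[[0,0,0],[0.0052,0.0008,-0.01],1],[[0,0,0],[0.0053,0.0009,-0.01],1],[[0,0,0],[0,0,-0.02],1],[[0,0,0],[0,0,-0.02],1],[[0,0,0],[0,0,-0.02],1],[[0,0,0],[0,0,-0.02],1],[[0,0,0],[0,0,-0.02],1],[[0,0,0],[0,0,-0.02],1],[[0,0,0],[0,0,-0.01],1],[[0,0,0],[0,0,-0.005],1],[[0,0,0],[0,0,0],1],[[0,0,0],[0,0,0],0.3],[[0,0,0],[0,0,0],-1],[[0,0,0],[0,0,0],-1],[[0,0,0],[0,0,0],-1],[[0,0,0],[0,0,0],-1],[[0,0,0],[0,0,0],-1],[[0,0,0],[0,0,0],-1]]}'
```

```text
clock: 14.65
tcp_pos: [0.4557, -0.3214, 0.0208]
orientation: [0.0, 0.999, -0.043, 0.001]
force: [-0.3, 0.4, 7.9]
finger_gap: 0.0436
grip_force: 60.6
```

```bash
python3 -m crank '{"commands":[[[0,0,0],[0,0,0.005],-1],[[0,0,0],[0,0,0.01],-1],[[0,0,0],[0,0,0.015],-1],[[0,0,0],[0,0,0.02],-1],[[0,0,0],[0,0,0.02],-1],[[0,0,0],[0,0,0.02],-1],[[0,0,0],[0,0,0.02],-1],[[0,0,0],[0,0,0.02],-1],[[0,0,0],[0,0,0],-1]]}' && python3 -m crank '{"commands":[[[0,0,0],[0.00905,0.02535,0],-1],[[0,0,0],[0.00905,0.02535,0],-1],[[0,0,0],[0.00905,0.02535,0],-1],[[0,0,0],[0.00905,0.02535,0],-1],[[0,0,0],[0.00905,0.02535,0],-1],[[0,0,0],[0.00905,0.02535,0],-1],[[0,0,0],[0.00905,0.02535,0],-1],[[0,0,0],[0.00905,0.02535,0],-1],[[0,0,0],[0.00905,0.02535,0],-1],[[0,0,0],[0.00905,0.02535,0],-1],[[0,0,0],[0.00905,0.02535,0],-1],[[0,0,0],[0.00905,0.02535,0],-1],[[0,0,0],[0.00905,0.02535,0],-1],[[0,0,0],[0.00905,0.02535,0],-1],[[0,0,0],[0.00905,0.02535,0],-1],[[0,0,0],[0.00905,0.02535,0],-1],[[0,0,0],[0.00905,0.02535,0],-1],[[0,0,0],[0.00905,0.02535,0],-1],[[0,0,0],[0.00905,0.02535,0],-1],[[0,0,0],[0.00905,0.02535,0],-1]]}'; python3 w.py w7
```

```text
clock: 15.55
tcp_pos: [0.4563, -0.3219, 0.1526]
orientation: [0.001, 0.999, -0.043, 0.002]
force: [-0.1, 0.5, -3.1]
finger_gap: 0.0438
grip_force: 61.7
clock: 17.55
tcp_pos: [0.636, 0.1867, 0.1488]
orientation: [0.0, 0.999, -0.043, -0.001]
force: [-0.1, -0.4, -2.4]
finger_gap: 0.0442
grip_force: 61.7
[0.6372 0.1929 0.1488] [-1.600e-03  9.992e-01 -4.030e-02  1.000e-04] [-0.48  0.62  0.16  1.82 -0.15  0.71 -1.89]
[[-0.085, 0.959, 0.271, 0.705], [-0.996, -0.081, -0.023, 0.18], [-0.0, -0.272, 0.962, 0.29], [0.0, 0.0, 0.0, 1.0]] 282.9
```

View pics/w7.png

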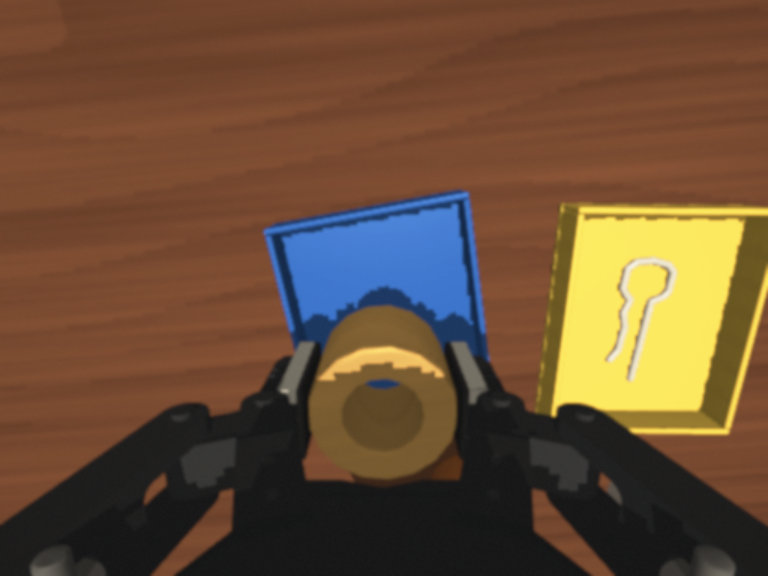

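The bushing is held upright over the blue tray, with the far rim at (265,230) to (467,193). The clip is still flat in yellow. I'll align with the tray and lower.

```bash
python3 -m crank '{"commands":[[[0,0,3],[0,0,-0.01],-1],[[0,0,3],[0,0,-0.01],-1],[[0,0,3],[0,0,-0.02],-1],[[0,0,0],[0,0,-0.02],-1],[[0,0,0],[0,0,-0.02],-1],[[0,0,0],[0,0,-0.02],-1],[[0,0,0],[0,0,-0.015],-1],[[0,0,0],[0,0,-0.01],-1],[[0,0,0],[0,0,-0.006],-1],[[0,0,0],[0,0,-0.003],-1],[[0,0,0],[0,0,0],-1]]}'; python3 -m crank '{"commands":[[[0,0,0],[0,0,-0.001],-1],[[0,0,0],[0,0,0],-1]]}'
```

```text
clock: 18.7
tcp_pos: [0.6365, 0.1858, 0.0158]
orientation: [-0.0, 0.999, 0.036, 0.0]
force: [0.9, 0.2, -1.8]
finger_gap: 0.0439
grip_force: 61.9
clock: 18.9
tcp_pos: [0.6367, 0.186, 0.0154]
orientation: [-0.0, 0.999, 0.036, 0.0]
force: [0.1, 0.5, -1.8]
finger_gap: 0.0441
grip_force: 61.9
```

```bash
python3 -m crank '{"commands":[[[0,0,0],[0,0,-0.0015],-1],[[0,0,0],[0,0,-0.001],-1],[[0,0,0],[0,0,0],-1]]}'; python3 -m crank '{"commands":[[[0,0,0],[0,0,-0.001],-1],[[0,0,0],[0,0,0],-1]]}'
```

```text
clock: 19.2
tcp_pos: [0.6366, 0.1859, 0.0129]
orientation: [-0.0, 0.999, 0.036, 0.0]
force: [-1.5, 0.2, 3.8]
finger_gap: 0.0439
grip_force: 62.4
clock: 19.4
tcp_pos: [0.6366, 0.1859, 0.0129]
orientation: [-0.0, 0.999, 0.036, 0.0]
force: [-4.2, -1.0, 14.3]
finger_gap: 0.0439
grip_force: 63.7
```

```bash
python3 -m crank '{"commands":[[[0,0,0],[0,0,0.001],-1],[[0,0,0],[0,0,0],0.5],[[0,0,0],[0,0,0],0.5],[[0,0,0],[0,0,0],0.5],[[0,0,0],[0,0,0],0.5],[[0,0,0],[0,0,0.01],0.5],[[0,0,0],[0,0,0.02],0.5],[[0,0,0],[0,0,0.02],0.5],[[0,0,0],[0,0,0.02],0.5],[[0,0,0],[0,0,0.02],0.5],[[0,0,0],[0,0,0.02],0.5],[[0,0,0],[0,0,0.02],0.5],[[0,0,0],[0,0,0.02],0.5],[[0,0,0],[0,0,0.02],0.5]]}' && python3 -m crank '{"commands":[[[0,0,0],[-0.021,0.0103,0],1],[[0,0,0],[-0.021,0.0103,0],1],[[0,0,0],[-0.021,0.0103,0],1],[[0,0,0],[-0.021,0.0103,0],1],[[0,0,0],[-0.021,0.0103,0],1],[[0,0,0],[-0.021,0.0103,0],1],[[0,0,0],[-0.021,0.0103,0],1],[[0,0,0],[-0.021,0.0103,0],1],[[0,0,0],[-0.021,0.0103,0],1],[[0,0,0],[-0.021,0.0103,0],1],[[0,0,0],[0,0,0],1],[[0,0,0],[0,0,0],1]]}'; python3 w.py w8
```

```text
clock: 20.8
tcp_pos: [0.6363, 0.1857, 0.1839]
orientation: [-0.0, 0.999, 0.036, 0.0]
force: [0.6, -0.0, -0.7]
finger_gap: 0.0639
grip_force: 0.0
clock: 22.0
tcp_pos: [0.4264, 0.2891, 0.1829]
orientation: [-0.0, 0.999, 0.036, 0.0]
force: [0.5, 0.4, 0.4]
finger_gap: 0.0853
grip_force: 0.0
[0.427  0.2887 0.1828] [-2.000e-04  9.994e-01  3.570e-02  5.000e-04] [-0.81  0.42  0.14  2.13 -0.1   0.59 -2.1 ]
[[0.073, 0.96, 0.269, 0.495], [-0.997, 0.071, 0.019, 0.294], [-0.001, -0.27, 0.963, 0.324], [0.0, 0.0, 0.0, 1.0]] 282.9
```

View pics/w8.png

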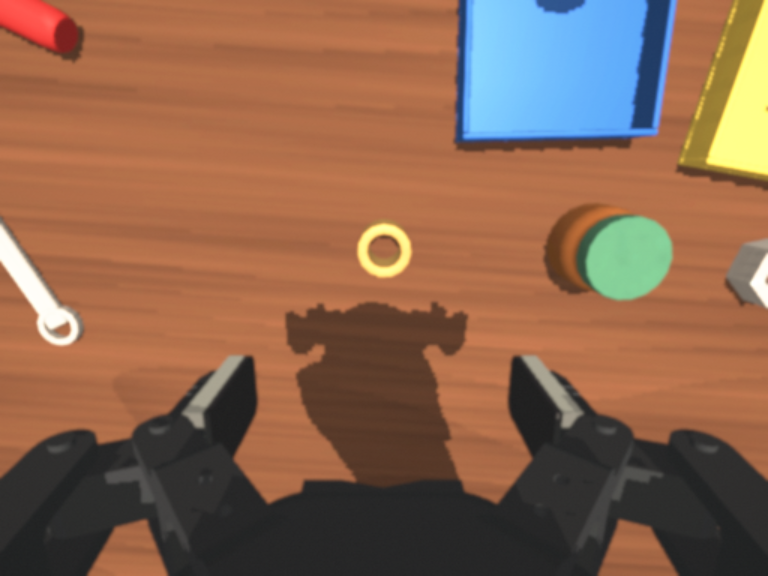

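The loose bushing ring is at (385,250), the jar cap at (626,257), and the near edge of the blue tray at about row 138.

Run:
```python
from h import *
c,K,T=load("w8.npz")
m=mask(c,(18,100,90),(35,255,255)); b=[x for x in blobs(m) if 220<x[:,0].mean()<290 and 140<x[:,1].mean()<200][0]
w=ray(b,K,T,.034); print(cv2.minEnclosingCircle(w.astype(np.float32)))
f=lambda p,z:ray(np.array(p)/1.5,K,T,z).round(4)
print("blue near corners",f([[460,138],[656,133]],.03).tolist(),"jar",f([[626,257]],.062))
```

```text
((0.4417213201522827, 0.288100004196167), 0.01948714070022106)
blue near corners [[0.5183, 0.2444], [0.5307, 0.1172]] jar [[0.4531 0.137 ]]
```

```bash
python3 -m crank '{"commands":[[[0,0,0],[0.005,-0.0003,-0.01],1],[[0,0,0],[0.005,-0.0003,-0.02],1],[[0,0,0],[0.005,-0.0004,-0.02],1],[[0,0,0],[0,0,-0.02],1],[[0,0,0],[0,0,-0.02],1],[[0,0,0],[0,0,-0.02],1],[[0,0,0],[0,0,-0.02],1],[[0,0,0],[0,0,-0.02],1],[[0,0,0],[0,0,-0.015],1],[[0,0,0],[0,0,-0.01],1],[[0,0,0],[0,0,0],1],[[0,0,0],[0,0,0],0.3],[[0,0,0],[0,0,0],-1],[[0,0,0],[0,0,0],-1],[[0,0,0],[0,0,0],-1],[[0,0,0],[0,0,0],-1],[[0,0,0],[0,0,0],-1],[[0,0,0],[0,0,0],-1],[[0,0,0],[0,0,0],-1]]}' && python3 -m crank '{"commands":[[[0,0,0],[0,0,0.005],-1],[[0,0,0],[0,0,0.015],-1],[[0,0,0],[0,0,0.02],-1],[[0,0,0],[0,0,0.02],-1],[[0,0,0],[0,0,0.02],-1],[[0,0,0],[0,0,0.02],-1],[[0,0,0],[0,0,0.02],-1],[[0,0,0],[0,0,0],-1]]}'
```

```text
clock: 23.95
tcp_pos: [0.4418, 0.2881, 0.0084]
orientation: [-0.0, 0.999, 0.036, 0.001]
force: [0.3, -0.2, 8.8]
finger_gap: 0.037
grip_force: 59.0
clock: 24.75
tcp_pos: [0.4422, 0.2884, 0.1298]
orientation: [-0.001, 0.999, 0.036, 0.002]
force: [0.6, 0.7, -2.3]
finger_gap: 0.0368
grip_force: 60.2
```

```bash
python3 -m crank '{"commands":[[[0,0,0],[0.0173,-0.0151,0],-1],[[0,0,0],[0.0173,-0.0151,0],-1],[[0,0,0],[0.0173,-0.0151,0],-1],[[0,0,0],[0.0173,-0.0151,0],-1],[[0,0,0],[0.0173,-0.0151,0],-1],[[0,0,0],[0.0173,-0.0151,0],-1],[[0,0,0],[0.0172,-0.0154,0],-1],[[0,0,0],[0,0,0],-1],[[0,0,0],[0,0,-0.02],-1],[[0,0,0],[0,0,-0.02],-1],[[0,0,0],[0,0,-0.02],-1],[[0,0,0],[0,0,-0.02],-1],[[0,0,0],[0,0,-0.015],-1],[[0,0,0],[0,0,-0.01],-1],[[0,0,0],[0,0,-0.007],-1],[[0,0,0],[0,0,0],-1]]}'; python3 -m crank '{"commands":[[[0,0,0],[0,0,-0.0015],-1],[[0,0,0],[0,0,0],-1]]}'
```

```text
clock: 26.35
tcp_pos: [0.562, 0.1818, 0.0146]
orientation: [0.0, 0.999, 0.036, -0.001]
force: [-0.4, -0.2, -1.9]
finger_gap: 0.0366
grip_force: 60.2
clock: 26.55
tcp_pos: [0.5627, 0.1819, 0.0143]
orientation: [-0.0, 0.999, 0.036, 0.0]
force: [0.5, -0.2, -2.2]
finger_gap: 0.037
grip_force: 60.2
```

```bash
python3 -m crank '{"commands":[[[0,0,0],[0,0,-0.001],-1],[[0,0,0],[0,0,-0.0005],-1],[[0,0,0],[0,0,0],-1]]}'; python3 -m crank '{"commands":[[[0,0,0],[0,0,-0.001],-1],[[0,0,0],[0,0,0],-1]]}'
```

```text
clock: 26.85
tcp_pos: [0.5625, 0.1819, 0.0125]
orientation: [-0.0, 0.999, 0.036, 0.0]
force: [-0.3, -0.5, -0.8]
finger_gap: 0.037
grip_force: 60.3
clock: 27.05
tcp_pos: [0.5625, 0.1819, 0.0124]
orientation: [-0.0, 0.999, 0.036, 0.0]
force: [-2.8, -0.9, 12.1]
finger_gap: 0.0367
grip_force: 61.5
```

```bash
python3 -m crank '{"commands":[[[0,0,0],[0,0,0.001],-1],[[0,0,0],[0,0,0],0.4],[[0,0,0],[0,0,0],0.4],[[0,0,0],[0,0,0],0.4],[[0,0,0],[0,0,0],0.4],[[0,0,0],[0,0,0.01],0.4],[[0,0,0],[0,0,0.02],0.4],[[0,0,0],[0,0,0.02],0.4],[[0,0,0],[0,0,0.02],0.4],[[0,0,0],[0,0,0.02],0.4],[[0,0,0],[0,0,0.02],0.4],[[0,0,0],[0,0,0.02],0.4],[[0,0,0],[0,0,0.02],0.4],[[0,0,0],[0,0,0.02],0.4]]}' && python3 -m crank '{"commands":[[[0,0,0],[-0.0136,-0.0208,0],1],[[0,0,0],[-0.0136,-0.0208,0],1],[[0,0,0],[-0.0136,-0.0208,0],1],[[0,0,0],[-0.0136,-0.0208,0],1],[[0,0,0],[-0.0136,-0.0208,0],1],[[0,0,0],[-0.0136,-0.0208,0],1],[[0,0,0],[-0.0136,-0.0208,0],1],[[0,0,0],[-0.0136,-0.0208,0],1],[[0,0,0],[-0.0136,-0.0208,0],1],[[0,0,0],[0,0,0],1],[[0,0,0],[0,0,0],1]]}'; python3 w.py w9
```

```text
clock: 28.45
tcp_pos: [0.5622, 0.1817, 0.1839]
orientation: [-0.0, 0.999, 0.036, 0.0]
force: [0.6, 0.5, -0.1]
finger_gap: 0.0599
grip_force: 0.0
clock: 29.55
tcp_pos: [0.4401, -0.0056, 0.1829]
orientation: [-0.0, 0.999, 0.035, 0.001]
force: [0.4, -0.7, -0.0]
finger_gap: 0.0856
grip_force: 0.0
[ 0.4406 -0.0051  0.1828] [-2.000e-04  9.994e-01  3.570e-02  6.000e-04] [-0.19  0.34  0.1   2.28 -0.07  0.52 -1.54]
[[0.071, 0.961, 0.269, 0.509], [-0.997, 0.069, 0.018, -0.001], [-0.001, -0.27, 0.963, 0.324], [0.0, 0.0, 0.0, 1.0]] 282.9
```

View pics/w9.png

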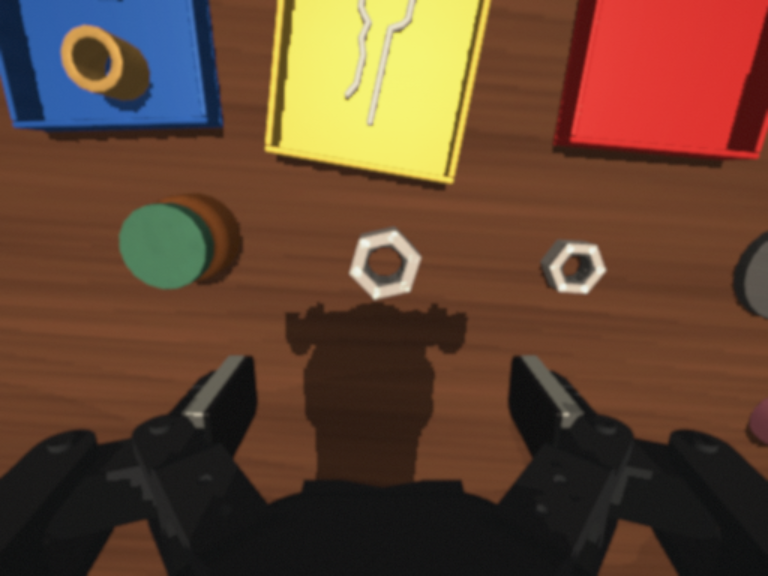

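The loose bushing stands in the blue tray at (92,60). The large nut is at (385,264), the small nut at (576,268), and the jar at (167,246).

Run:
```python
from h import *
c,K,T=load("w9.npz")
for v in(130,155):
    m=mask(c,(0,0,v),(179,75,255)); m[:145]=0;m[205:]=0
    for b in blobs(m,100):
        x=b[:,0].mean()
        if 220<x<300: print("large",b.mean(0)*1.5,hexphase(ray(b,K,T,.024)))
        if 350<x<420: print("small",b.mean(0)*1.5,hexphase(ray(b,K,T,.020)))
f=lambda p,z:ray(np.array(p)/1.5,K,T,z).round(4)
p=f([[418,262],[386,229],[352,244],[350,270],[380,299],[412,290]],.024); print(p.tolist())
```

```text
small [576.82352941 267.60294118] (array([ 0.4491, -0.1487]), np.float64(0.5), np.float64(0.58), np.float64(0.0176), np.float64(0.0213))
large [384.21923077 263.76923077] (array([ 0.4426, -0.0076]), np.float64(16.9), np.float64(0.75), np.float64(0.0224), np.float64(0.0271))
small [577.10606061 267.98484848] (array([ 0.4489, -0.1489]), np.float64(0.0), np.float64(0.61), np.float64(0.0174), np.float64(0.0208))
large [384.43700787 264.29527559] (array([ 0.4423, -0.0075]), np.float64(16.9), np.float64(0.7), np.float64(0.0224), np.float64(0.0267))
[[0.446, -0.0315], [0.4682, -0.0067], [0.4557, 0.0167], [0.4366, 0.0172], [0.4162, -0.0061], [0.4248, -0.0291]]
```

```bash
python3 -m crank '{"commands":[[[0,0,-4.3],[0.001,-0.0012,-0.01],1],[[0,0,-4.3],[0.001,-0.0011,-0.02],1],[[0,0,-4.3],[0,0,-0.02],1],[[0,0,-4.3],[0,0,-0.02],1],[[0,0,0],[0,0,-0.02],1],[[0,0,0],[0,0,-0.02],1],[[0,0,0],[0,0,-0.02],1],[[0,0,0],[0,0,-0.02],1],[[0,0,0],[0,0,-0.015],1],[[0,0,0],[0,0,-0.011],1],[[0,0,0],[0,0,0],1],[[0,0,0],[0,0,0],0.3],[[0,0,0],[0,0,0],-1],[[0,0,0],[0,0,0],-1],[[0,0,0],[0,0,0],-1],[[0,0,0],[0,0,0],-1],[[0,0,0],[0,0,0],-1],[[0,0,0],[0,0,0],-1],[[0,0,0],[0,0,0],-1]]}' && python3 -m crank '{"commands":[[[0,0,0],[0,0,0.005],-1],[[0,0,0],[0,0,0.015],-1],[[0,0,0],[0,0,0.02],-1],[[0,0,0],[0,0,0.02],-1],[[0,0,0],[0,0,0.02],-1],[[0,0,0],[0,0,0.02],-1],[[0,0,0],[0,0,0.02],-1],[[0,0,0],[0,0,0],-1]]}'
```

```text
clock: 31.5
tcp_pos: [0.4404, -0.0098, 0.0236]
orientation: [-0.0, 0.993, -0.117, -0.003]
force: [-3.7, -13.3, 25.5]
finger_gap: -0.0003
grip_force: 12.9
clock: 32.3
tcp_pos: [0.4413, -0.0064, 0.1441]
orientation: [-0.002, 0.993, -0.114, -0.003]
force: [0.2, 0.1, -0.4]
finger_gap: -0.0001
grip_force: 0.0
```

The rows near the inner reach ran short: the TCP stopped at z = 0.024, so the fingers shut above the nut. I'll reopen and look at the nut again.

```bash
python3 -m crank '{"commands":[[[0,0,0],[0,0,0.01],1],[[0,0,0],[0,0,0.01],1],[[0,0,0],[0,0,0.01],1],[[0,0,0],[0,0,0],1],[[0,0,0],[0,0,0],1],[[0,0,0],[0,0,0],1]]}'; python3 w.py w10;  python3 - <<'E'
from h import *
c,K,T=load("w10.npz")
for v in(130,155):
    m=mask(c,(0,0,v),(179,75,255)); m[:145]=0;m[215:]=0
    for b in blobs(m,100):
        x=b[:,0].mean()
        if 200<x<320: print("large",b.mean(0)*1.5,hexphase(ray(b,K,T,.024)))
E
```

```text
clock: 32.9
tcp_pos: [0.4404, -0.0065, 0.1718]
orientation: [-0.001, 0.993, -0.114, -0.005]
force: [0.6, -0.6, 0.8]
finger_gap: 0.0849
grip_force: 0.0
[ 0.4403 -0.0065  0.1718] [-0.0013  0.9934 -0.1142 -0.0048] [-0.51  0.41  0.54  2.31 -0.43  0.53 -1.43]
[[-0.226, 0.935, 0.272, 0.509], [-0.974, -0.216, -0.066, -0.023], [-0.002, -0.28, 0.96, 0.312], [0.0, 0.0, 0.0, 1.0]] 282.9
large [372.11956522 264.59782609] (array([ 4.445e-01, -4.000e-04]), np.float64(17.6), np.float64(0.7), np.float64(0.0224), np.float64(0.0267))
large [372.12132353 265.125     ] (array([ 4.443e-01, -3.000e-04]), np.float64(17.5), np.float64(0.7), np.float64(0.0223), np.float64(0.0265))
```

View pics/w10.png

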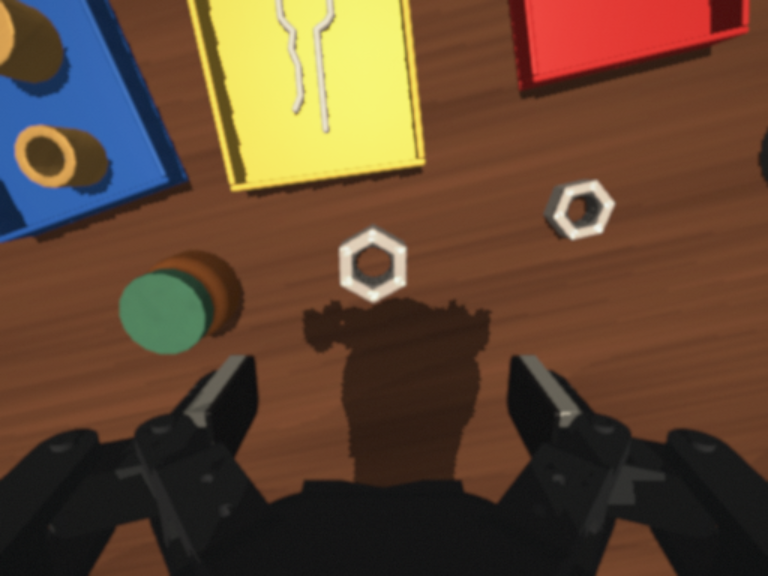

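The nut is undisturbed apart from a 7 mm shift, now at (372,264), flat and aligned with the fingers. I'll descend more slowly and check the height before closing.

```bash
python3 -m crank '{"commands":[[[0,0,0.2],[0.002,0.003,-0.005],1],[[0,0,0.2],[0.002,0.003,-0.005],1],[[0,0,0],[0,0,-0.01],1],[[0,0,0],[0,0,-0.01],1],[[0,0,0],[0,0,-0.01],1],[[0,0,0],[0,0,-0.01],1],[[0,0,0],[0,0,-0.01],1],[[0,0,0],[0,0,-0.01],1],[[0,0,0],[0,0,-0.01],1],[[0,0,0],[0,0,-0.01],1],[[0,0,0],[0,0,-0.01],1],[[0,0,0],[0,0,-0.01],1],[[0,0,0],[0,0,-0.01],1],[[0,0,0],[0,0,0],1],[[0,0,0],[0,0,0],1]]}'; python3 -c "
from station import bot; s=bot.state(); print(s['joint_pos'].round(2),s['orientation'].round(4),s['tcp_pos'])"
```

```text
clock: 34.45
tcp_pos: [0.4444, -0.0007, 0.0519]
orientation: [-0.001, 0.994, -0.111, -0.005]
force: [-0.6, -0.6, 0.4]
finger_gap: 0.0855
grip_force: 0.0
[-0.27  0.62  0.21  2.37 -0.66  0.21 -1.24] [-0.0014  0.9938 -0.111  -0.0048] [ 0.44435831 -0.000721    0.05189575]
```

```bash
python3 -m crank '{"commands":[[[0,0,0],[0,0,-0.008],1],[[0,0,0],[0,0,-0.008],1],[[0,0,0],[0,0,-0.008],1],[[0,0,0],[0,0,-0.008],1],[[0,0,0],[0,0,-0.008],1],[[0,0,0],[0,0,-0.003],1],[[0,0,0],[0,0,0],1],[[0,0,0],[0,0,0],1],[[0,0,0],[0,0,0],1]]}'; python3 -c "
from station import bot; s=bot.state(); print(s['joint_pos'].round(2),s['orientation'].round(4),s['tcp_pos'])"
```

```text
clock: 35.35
tcp_pos: [0.4447, -0.0006, 0.0093]
orientation: [-0.001, 0.994, -0.111, -0.005]
force: [-0.2, -0.5, -0.5]
finger_gap: 0.0854
grip_force: 0.0
[-0.21  0.71  0.13  2.39 -1.    0.11 -0.9 ] [-0.0013  0.9938 -0.1107 -0.0045] [ 0.44465735 -0.00058784  0.00926884]
```

Height reached (z = 0.009, though joints 5 and 6 are near their limits). Close here and lift.

```bash
python3 -m crank '{"commands":[[[0,0,0],[0,0,0],0.3],[[0,0,0],[0,0,0],-1],[[0,0,0],[0,0,0],-1],[[0,0,0],[0,0,0],-1],[[0,0,0],[0,0,0],-1],[[0,0,0],[0,0,0],-1],[[0,0,0],[0,0,0],-1],[[0,0,0],[0,0,0],-1]]}' && python3 -m crank '{"commands":[[[0,0,0],[0,0,0.005],-1],[[0,0,0],[0,0,0.01],-1],[[0,0,0],[0,0,0.01],-1],[[0,0,0],[0,0,0.01],-1],[[0,0,0],[0,0,0.01],-1],[[0,0,0],[0,0,0.015],-1],[[0,0,0],[0,0,0.015],-1],[[0,0,0],[0,0,0.015],-1],[[0,0,0],[0,0,0.015],-1],[[0,0,0],[0,0,0.015],-1],[[0,0,0],[0,0,0],-1],[[0,0,0],[0,0,0],-1]]}'; python3 -c "
from station import bot; s=bot.state(); print(s['joint_pos'].round(2),s['orientation'].round(4),s['tcp_pos'])"
```

```text
clock: 36.15
tcp_pos: [0.4447, -0.0005, 0.0097]
orientation: [-0.002, 0.994, -0.111, -0.004]
force: [-1.1, -0.5, 8.7]
finger_gap: 0.0443
grip_force: 60.7
clock: 37.35
tcp_pos: [0.4446, -0.0001, 0.1292]
orientation: [-0.002, 0.994, -0.11, -0.004]
force: [0.3, 0.6, -2.0]
finger_gap: 0.0445
grip_force: 62.3
[-0.56  0.53  0.63  2.34 -0.72  0.48 -1.13] [-0.0015  0.9939 -0.1104 -0.0044] [ 4.44573173e-01 -1.19462821e-04  1.29194309e-01]
```

```bash
python3 -m crank '{"commands":[[[0,0,1],[0.017,-0.016,0],-1],[[0,0,1],[0.017,-0.016,0],-1],[[0,0,1],[0.017,-0.016,0],-1],[[0,0,1],[0.017,-0.016,0],-1],[[0,0,1],[0.017,-0.016,0],-1],[[0,0,1],[0.017,-0.016,0],-1],[[0,0,1],[0.017,-0.016,0],-1],[[0,0,1],[0.017,-0.016,0],-1],[[0,0,1],[0.017,-0.016,0],-1],[[0,0,1],[0.017,-0.016,0],-1],[[0,0,1],[0.017,-0.016,0],-1],[[0,0,1],[0.017,-0.016,0],-1],[[0,0,0],[0,0,0],-1],[[0,0,0],[0,0,0],-1]]}'; python3 w.py w11
python3 - <<'E'
from h import *
c,K,T=load("w11.npz")
m=mask(c,(0,150,120),(8,255,255))|mask(c,(172,150,120),(179,255,255))
b=max(blobs(m,1000),key=len); r=cv2.minAreaRect(ray(b,K,T,.03).astype(np.float32)); print(b.min(0),b.max(0),r)
E
```

```text
clock: 38.75
tcp_pos: [0.6478, -0.1927, 0.1276]
orientation: [-0.001, 1.0, -0.007, -0.006]
force: [0.6, -0.2, -2.0]
finger_gap: 0.0445
grip_force: 62.2
[ 0.6476 -0.1921  0.1279] [-0.0015  1.     -0.0066 -0.0058] [-0.16  0.73  0.59  1.82 -0.56  0.78 -0.85]
[[-0.013, 0.959, 0.282, 0.718], [-1.0, -0.011, -0.007, -0.194], [-0.003, -0.282, 0.96, 0.268], [0.0, 0.0, 0.0, 1.0]] 282.9
[174 138] [327 241] ((0.6482085585594177, -0.18872830271720886), (0.1287860870361328, 0.09402856975793839), 89.31647491455078)
```

View pics/w11.png

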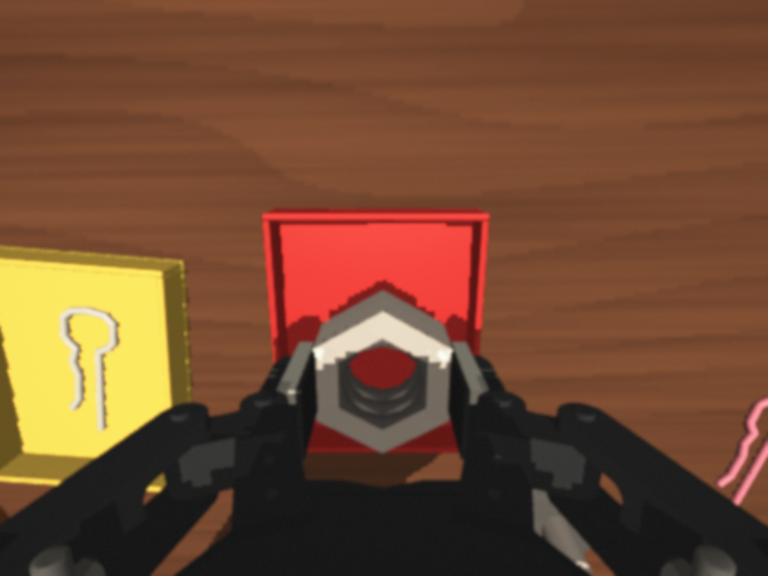

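The large nut is held flat over the red tray, whose far rim is at (265,215) to (488,215). The width comes out at 129 mm, as expected. I'll correct a 0.7° tilt and lower.

```bash
python3 -m crank '{"commands":[[[-0.2,-0.7,0.7],[0,0.001,-0.018],-1],[[0,0,0],[0,0,-0.018],-1],[[0,0,0],[0,0,-0.018],-1],[[0,0,0],[0,0,-0.018],-1],[[0,0,0],[0,0,-0.018],-1],[[0,0,0],[0,0,-0.01],-1],[[0,0,0],[0,0,-0.008],-1],[[0,0,0],[0,0,-0.004],-1],[[0,0,0],[0,0,0],-1]]}'; python3 -m crank '{"commands":[[[0,0,0],[0,0,-0.001],-1],[[0,0,0],[0,0,-0.0005],-1],[[0,0,0],[0,0,0],-1]]}';  python3 -m crank '{"commands":[[[0,0,0],[0,0,-0.001],-1],[[0,0,0],[0,0,0],-1]]}'
```

```text
clock: 39.7
tcp_pos: [0.6486, -0.1916, 0.017]
orientation: [0.001, 1.0, -0.0, 0.001]
force: [-0.5, -0.5, -2.2]
finger_gap: 0.0446
grip_force: 62.2
clock: 40.0
tcp_pos: [0.6489, -0.1915, 0.0162]
orientation: [0.001, 1.0, -0.0, 0.002]
force: [0.6, 0.5, -2.1]
finger_gap: 0.0447
grip_force: 62.2
clock: 40.2
tcp_pos: [0.6487, -0.1914, 0.0148]
orientation: [0.001, 1.0, -0.0, 0.001]
force: [0.3, 0.5, -1.7]
finger_gap: 0.0442
grip_force: 62.2
```

```bash
python3 -m crank '{"commands":[[[0,0,0],[0,0,-0.001],-1],[[0,0,0],[0,0,0],-1]]}'; python3 -m crank '{"commands":[[[0,0,0],[0,0,-0.001],-1],[[0,0,0],[0,0,0],-1]]}'
```

```text
clock: 40.4
tcp_pos: [0.6488, -0.1915, 0.0141]
orientation: [0.001, 1.0, -0.0, 0.002]
force: [0.3, 0.5, 1.8]
finger_gap: 0.0445
grip_force: 62.6
clock: 40.6
tcp_pos: [0.649, -0.1916, 0.0139]
orientation: [0.001, 1.0, -0.0, 0.002]
force: [-2.0, 1.4, 11.6]
finger_gap: 0.0442
grip_force: 63.6
```

```bash
python3 -m crank '{"commands":[[[0,0,0],[0,0,0.001],-1],[[0,0,0],[0,0,0],0.45],[[0,0,0],[0,0,0],0.45],[[0,0,0],[0,0,0],0.45],[[0,0,0],[0,0,0],0.45],[[0,0,0],[0,0,0.01],0.45],[[0,0,0],[0,0,0.02],0.45],[[0,0,0],[0,0,0.02],0.45],[[0,0,0],[0,0,0.02],0.45],[[0,0,0],[0,0,0.02],0.45],[[0,0,0],[0,0,0.02],0.45],[[0,0,0],[0,0,0.02],0.45],[[0,0,0],[0,0,0.02],0.45],[[0,0,0],[0,0,0.02],0.45]]}' && python3 -m crank '{"commands":[[[0,0,2],[-0.0135,0.0028,0],1],[[0,0,2],[-0.0135,0.0028,0],1],[[0,0,2],[-0.0135,0.0028,0],1],[[0,0,2],[-0.0135,0.0028,0],1],[[0,0,2],[-0.0135,0.0028,0],1],[[0,0,2],[-0.0135,0.0028,0],1],[[0,0,2],[-0.0135,0.0028,0],1],[[0,0,2],[-0.0135,0.0028,0],1],[[0,0,2],[-0.0135,0.0028,0],1],[[0,0,2],[-0.0135,0.0028,0],1],[[0,0,2],[-0.0135,0.0028,0],1],[[0,0,2],[-0.0135,0.0028,0],1],[[0,0,2],[-0.0135,0.0028,0],1],[[0,0,2],[-0.0135,0.0028,0],1],[[0,0,2],[-0.0110,0.0028,0],1],[[0,0,0],[0,0,0],1],[[0,0,0],[0,0,0],1]]}'; python3 w.py w12
python3 - <<'E'
from h import *
c,K,T=load("w12.npz")
for v in(130,155):
    m=mask(c,(0,0,v),(179,75,255)); m[:130]=0;m[225:]=0
    for b in blobs(m,80): 
        print(b.mean(0)*1.5,hexphase(ray(b,K,T,.02)))
E
```

```text
clock: 42.0
tcp_pos: [0.6485, -0.1916, 0.1853]
orientation: [0.001, 1.0, -0.0, 0.002]
force: [-0.1, 0.6, -0.5]
finger_gap: 0.0617
grip_force: 0.0
clock: 43.7
tcp_pos: [0.449, -0.1496, 0.184]
orientation: [0.001, 0.966, 0.259, 0.002]
force: [0.8, 0.6, -0.2]
finger_gap: 0.0853
grip_force: 0.0
[ 0.4494 -0.1497  0.1839] [7.000e-04 9.660e-01 2.586e-01 2.000e-03] [-0.17  0.41  0.51  2.23 -0.37  0.57 -0.43]
[[0.5, 0.835, 0.23, 0.508], [-0.866, 0.482, 0.135, -0.116], [0.002, -0.267, 0.964, 0.325], [0.0, 0.0, 0.0, 1.0]] 282.9
[380.49029126 264.96116505] (array([ 0.4495, -0.1489]), np.float64(0.2), np.float64(0.5), np.float64(0.0181), np.float64(0.021))
[380.26470588 265.5       ] (array([ 0.4491, -0.1491]), np.float64(59.9), np.float64(0.52), np.float64(0.0179), np.float64(0.0209))
```

```bash
python3 -m crank '{"commands":[[[0,0,0],[0,0.0005,-0.012],1],[[0,0,0],[0,0,-0.012],1],[[0,0,0],[0,0,-0.012],1],[[0,0,0],[0,0,-0.012],1],[[0,0,0],[0,0,-0.012],1],[[0,0,0],[0,0,-0.012],1],[[0,0,0],[0,0,-0.012],1],[[0,0,0],[0,0,-0.012],1],[[0,0,0],[0,0,-0.012],1],[[0,0,0],[0,0,-0.012],1],[[0,0,0],[0,0,-0.012],1],[[0,0,0],[0,0,-0.008],1],[[0,0,0],[0,0,-0.008],1],[[0,0,0],[0,0,-0.008],1],[[0,0,0],[0,0,-0.008],1],[[0,0,0],[0,0,-0.008],1],[[0,0,0],[0,0,-0.004],1],[[0,0,0],[0,0,0],1]]}'; python3 -c "
from station import bot; s=bot.state(); print(s['joint_pos'].round(2),s['orientation'].round(4),s['tcp_pos'])"
```

```text
clock: 45.55
tcp_pos: [0.4484, -0.149, 0.0072]
orientation: [0.0, 0.966, 0.259, 0.001]
force: [-0.0, -0.7, 0.0]
finger_gap: 0.0851
grip_force: 0.0
[ 0.13  0.72  0.11  2.33 -0.64  0.12 -0.2 ] [2.000e-04 9.660e-01 2.586e-01 1.300e-03] [ 0.44843856 -0.14900764  0.00721913]
```

```bash
python3 -m crank '{"commands":[[[0,0,0],[0,0,0],0.3],[[0,0,0],[0,0,0],-1],[[0,0,0],[0,0,0],-1],[[0,0,0],[0,0,0],-1],[[0,0,0],[0,0,0],-1],[[0,0,0],[0,0,0],-1],[[0,0,0],[0,0,0],-1],[[0,0,0],[0,0,0],-1],[[0,0,0],[0,0,0],-1]]}' && python3 -m crank '{"commands":[[[0,0,0],[0,0,0.005],-1],[[0,0,0],[0,0,0.01],-1],[[0,0,0],[0,0,0.01],-1],[[0,0,0],[0,0,0.01],-1],[[0,0,0],[0,0,0.01],-1],[[0,0,0],[0,0,0.015],-1],[[0,0,0],[0,0,0.015],-1],[[0,0,0],[0,0,0.015],-1],[[0,0,0],[0,0,0.015],-1],[[0,0,0],[0,0,0.015],-1],[[0,0,0],[0,0,0],-1],[[0,0,0],[0,0,0],-1]]}'  && python3 -m crank '{"commands":[[[0,0,-3],[0.0124,-0.0041,0],-1],[[0,0,-3],[0.0124,-0.0041,0],-1],[[0,0,-3],[0.0124,-0.0041,0],-1],[[0,0,-3],[0.0124,-0.0041,0],-1],[[0,0,-3],[0.0124,-0.0041,0],-1],[[0,0,-3],[0.0124,-0.0041,0],-1],[[0,0,-3],[0.0124,-0.0041,0],-1],[[0,0,-3],[0.0124,-0.0041,0],-1],[[0,0,-3],[0.0124,-0.0041,0],-1],[[0,0,-3],[0.0124,-0.0041,0],-1],[[0,0,0],[0,0,0],-1],[[0,0,0],[0,0,0],-1]]}'; python3 w.py w13
```

```text
clock: 46.45
tcp_pos: [0.4488, -0.149, 0.0083]
orientation: [0.001, 0.966, 0.259, 0.002]
force: [-0.3, 0.0, 7.0]
finger_gap: 0.0344
grip_force: 59.4
clock: 47.65
tcp_pos: [0.4488, -0.1487, 0.1281]
orientation: [0.001, 0.966, 0.259, 0.002]
force: [0.5, 0.4, -1.0]
finger_gap: 0.0339
grip_force: 60.2
clock: 48.85
tcp_pos: [0.5718, -0.1898, 0.1268]
orientation: [0.001, 1.0, 0.001, 0.001]
force: [-0.4, -0.0, -1.0]
finger_gap: 0.0343
grip_force: 60.2
[ 0.5715 -0.1898  0.127 ] [6.e-04 1.e+00 4.e-04 6.e-04] [-0.17  0.67  0.62  2.   -0.62  0.66 -0.72]
[[0.002, 0.963, 0.27, 0.641], [-1.0, 0.001, 0.001, -0.19], [0.001, -0.27, 0.963, 0.268], [0.0, 0.0, 0.0, 1.0]] 282.9
```

```bash
python3 - <<'E'
from h import *
c,K,T=load("w13.npz")
m=mask(c,(0,0,130),(179,75,255)); m[260:]=0
for b in blobs(m,80): print(b.mean(0)*1.5,hexphase(ray(b,K,T,.028)))
E
python3 -m crank '{"commands":[[[0,0,0],[0,0,-0.016],-1],[[0,0,0],[0,0,-0.016],-1],[[0,0,0],[0,0,-0.016],-1],[[0,0,0],[0,0,-0.016],-1],[[0,0,0],[0,0,-0.016],-1],[[0,0,0],[0,0,-0.016],-1],[[0,0,0],[0,0,-0.008],-1],[[0,0,0],[0,0,-0.005],-1],[[0,0,0],[0,0,-0.003],-1],[[0,0,0],[0,0,0],-1]]}'; python3 -m crank '{"commands":[[[0,0,0],[0,0,-0.001],-1],[[0,0,0],[0,0,-0.0005],-1],[[0,0,0],[0,0,0],-1]]}';  python3 -m crank '{"commands":[[[0,0,0],[0,0,-0.001],-1],[[0,0,0],[0,0,0],-1]]}'
```

```text
[381.69 345.4 ] (array([ 0.5378, -0.1907]), np.float64(53.3), np.float64(0.74), np.float64(0.0004), np.float64(0.0335))
[ 65.25949367 247.19240506] (array([ 0.5955, -0.0088]), np.float64(23.4), np.float64(0.62), np.float64(0.004), np.float64(0.0479))
[384.83426966 153.98595506] (array([ 0.6476, -0.1917]), np.float64(29.6), np.float64(0.71), np.float64(0.0222), np.float64(0.0262))
clock: 49.9
tcp_pos: [0.5726, -0.1901, 0.0159]
orientation: [0.001, 1.0, -0.0, 0.001]
force: [-0.9, 0.5, -0.9]
finger_gap: 0.0344
grip_force: 60.2
clock: 50.2
tcp_pos: [0.5728, -0.19, 0.0145]
orientation: [0.001, 1.0, -0.0, 0.002]
force: [0.6, -0.6, -0.9]
finger_gap: 0.0342
grip_force: 60.2
clock: 50.4
tcp_pos: [0.5726, -0.19, 0.0132]
orientation: [0.001, 1.0, -0.0, 0.001]
force: [-0.2, 0.3, -1.5]
finger_gap: 0.0341
grip_force: 60.2
```

The large nut lies flat at (0.648, -0.192), with its outline at 22–26 mm as it should be. I'll finish lowering.

```bash
python3 -m crank '{"commands":[[[0,0,0],[0,0,-0.001],-1],[[0,0,0],[0,0,0],-1]]}'; python3 -m crank '{"commands":[[[0,0,0],[0,0,-0.001],-1],[[0,0,0],[0,0,0],-1]]}'
```

```text
clock: 50.6
tcp_pos: [0.5727, -0.19, 0.0124]
orientation: [0.001, 1.0, -0.0, 0.002]
force: [-0.7, 0.5, 2.6]
finger_gap: 0.0343
grip_force: 60.5
clock: 50.8
tcp_pos: [0.5727, -0.1901, 0.0124]
orientation: [0.001, 1.0, -0.0, 0.002]
force: [-3.5, 2.4, 15.5]
finger_gap: 0.0342
grip_force: 62.0
```

```bash
python3 -m crank '{"commands":[[[0,0,0],[0,0,0.001],-1],[[0,0,0],[0,0,0],0.3],[[0,0,0],[0,0,0],0.3],[[0,0,0],[0,0,0],0.3],[[0,0,0],[0,0,0],0.3],[[0,0,0],[0,0,0.01],0.3],[[0,0,0],[0,0,0.02],0.3],[[0,0,0],[0,0,0.02],0.3],[[0,0,0],[0,0,0.02],0.3],[[0,0,0],[0,0,0.02],0.3],[[0,0,0],[0,0,0.02],0.3],[[0,0,0],[0,0,0.02],0.3],[[0,0,0],[0,0,0.02],0.3],[[0,0,0],[0,0,0.02],0.3]]}' && python3 -m crank '{"commands":[[[0,0,0],[-0.01,-0.025,0],1],[[0,0,0],[-0.01,-0.025,0],1],[[0,0,0],[-0.01,-0.025,0],1],[[0,0,0],[-0.01,-0.025,0],1],[[0,0,0],[-0.01,-0.025,0],1],[[0,0,0],[-0.01,-0.025,0],1],[[0,0,0],[-0.01,-0.025,0],1],[[0,0,0],[-0.01,-0.025,0],1],[[0,0,0],[-0.01,-0.025,0],1],[[0,0,0],[-0.01,-0.025,0],1],[[0,0,0],[-0.01,-0.025,0],1],[[0,0,0],[-0.01,-0.025,0],1],[[0,0,0],[0,0,0],1],[[0,0,0],[0,0,0],1]]}'; python3 w.py t2 top
python3 - <<'E'
from h import *
c,K,T=load("t2.npz")
g=mask(c,(0,0,130),(179,75,255))
for b in blobs(g,40):
    if b[:,1].mean()<260 and 100<b[:,0].mean()<400: print("grey",b.mean(0).round(1),hexphase(ray(b,K,T,.026)))
for n,lo,hi,z in(("brass",(14,110,90),(27,255,255),.042),("cap",(60,60,60),(90,255,255),.062)):
    for b in blobs(mask(c,lo,hi),40):
        if 90<b[:,0].mean()<215 and 100<b[:,1].mean()<260:
            (x,y),r=cv2.minEnclosingCircle(ray(b,K,T,z).astype(np.float32)); print(n,b.mean(0).round(1),round(x,4),round(y,4),round(r,4))
m=mask(c,(0,0,110),(179,110,255)); m[:, :195]=0; m[:,260:]=0; m[:120]=0;m[195:]=0
for b in blobs(m,5): print("clip",b.min(0),b.max(0),ray([b.min(0),b.max(0)],K,T,.007).round(3).tolist())
E
```

```text
clock: 52.2
tcp_pos: [0.5724, -0.19, 0.1838]
orientation: [0.001, 1.0, -0.0, 0.001]
force: [0.1, -0.4, -0.2]
finger_gap: 0.0554
grip_force: 0.0
clock: 53.6
tcp_pos: [0.4521, -0.4903, 0.1826]
orientation: [0.001, 1.0, -0.001, 0.001]
force: [0.0, 0.7, -0.4]
finger_gap: 0.0854
grip_force: 0.0
[ 0.4528 -0.4894  0.1824] [ 5.0e-04  1.0e+00 -1.0e-04  1.4e-03] [ 0.35  0.66  0.64  1.81 -0.52  0.84 -0.33]
[[0.017, 0.976, -0.218, 0.258], [-1.0, 0.015, -0.007, -0.065], [-0.003, 0.218, 0.976, 1.064], [0.0, 0.0, 0.0, 1.0]] 433.4
grey [228. 155.] (array([0.5875, 0.0068]), np.float64(23.1), np.float64(0.84), np.float64(0.0055), np.float64(0.0535))
grey [362.9  36. ] (array([ 0.9292, -0.3415]), np.float64(11.7), np.float64(2.21), np.float64(0.0301), np.float64(0.1095))
brass [180.9 212. ] 0.439 0.119 0.0298
brass [157.8 164. ] 0.554 0.1768 0.0222
brass [157.8 135.9] 0.6278 0.1808 0.0289
cap [171.7 204.7] 0.4495 0.133 0.0261
clip [220 141] [237 175] [[0.628, 0.029], [0.539, -0.017]]
```

Run:
```python
from h import *
c,K,T=load("t2.npz")
hsv=cv2.cvtColor(c,cv2.COLOR_RGB2HSV)
m=cv2.inRange(hsv,(0,0,100),(179,170,255)); m[:,:283]=0;m[:,328:]=0;m[:120]=0;m[176:]=0
for b in blobs(m,20): print(b.mean(0).round(1),b.min(0),b.max(0),hexphase(ray(b,K,T,.026)))
```

```text
[306.1 148.4] [283 120] [327 175] (array([ 0.607 , -0.1886]), np.float64(57.3), np.float64(2.29), np.float64(0.0531), np.float64(0.0926))
```

Run:
```python
from h import *
c,K,T=load("t2.npz")
hsv=cv2.cvtColor(c,cv2.COLOR_RGB2HSV)
print(hsv[144,284:330,1]); print(proj([[.649,-.191,.028],[.573,-.19,.024]],K,T).round(1))
for s in(60,90,120,150):
    m=cv2.inRange(hsv,(0,0,90),(179,s,255)); m[:,:287]=0;m[:,325:]=0;m[:123]=0;m[174:]=0
    for b in blobs(m,20): print(s,b.mean(0).round(1),b.min(0),b.max(0),hexphase(ray(b,K,T,.026)))
```

```text
[143 101  98 101  97  94  95  96  96  92  96  97  94  95  94  95  92  91
  92  92  93  92  97  93  94  88  93  90  93  89  87  95  88  86  92  86
  87  81  84  88  87  88  84  87  87  86]
[[306.7 131.6]
 [306.4 161. ]]
90 [314.3 149.3] [303 123] [324 173] (array([ 0.602 , -0.2147]), np.float64(25.8), np.float64(1.49), np.float64(0.0083), np.float64(0.0726))
120 [305.9 148.4] [287 123] [324 173] (array([ 0.6069, -0.1881]), np.float64(59.0), np.float64(2.13), np.float64(0.046), np.float64(0.0815))
150 [305.8 148.3] [287 123] [324 173] (array([ 0.607 , -0.1881]), np.float64(59.1), np.float64(2.14), np.float64(0.0461), np.float64(0.0816))
```

The arm's forearm covers the red tray in the top view. I'll retreat further and look again.

```bash
python3 -m crank '{"commands":[[[0,0,0],[-0.018,-0.018,0.004],1],[[0,0,0],[-0.018,-0.018,0.004],1],[[0,0,0],[-0.018,-0.018,0.004],1],[[0,0,0],[-0.018,-0.018,0.004],1],[[0,0,0],[-0.018,-0.018,0.004],1],[[0,0,0],[-0.018,-0.018,0.004],1],[[0,0,0],[-0.018,-0.018,0.004],1],[[0,0,0],[-0.018,-0.018,0.004],1],[[0,0,0],[-0.018,-0.018,0.004],1],[[0,0,0],[-0.018,-0.018,0.004],1],[[0,0,0],[0,0,0],1],[[0,0,0],[0,0,0],1]]}'; python3 w.py t3 top
python3 - <<'E'
from h import *
c,K,T=load("t3.npz")
hsv=cv2.cvtColor(c,cv2.COLOR_RGB2HSV)
for s in(60,90,120):
    m=cv2.inRange(hsv,(0,0,90),(179,s,255)); m[:,:284]=0;m[:,328:]=0;m[:120]=0;m[176:]=0
    for b in blobs(m,20): print(s,b.mean(0).round(1),hexphase(ray(b,K,T,.026)))
E
```

```text
clock: 54.85
tcp_pos: [0.2734, -0.6693, 0.2222]
orientation: [0.0, 1.0, 0.0, 0.002]
force: [0.0, 0.6, -0.2]
finger_gap: 0.0855
grip_force: 0.0
[ 0.2742 -0.6688  0.222 ] [2.0e-04 1.0e+00 6.0e-04 1.8e-03] [ 0.74  0.68  0.63  1.64 -0.47  0.98 -0.04]
[[0.017, 0.976, -0.218, 0.258], [-1.0, 0.015, -0.007, -0.065], [-0.003, 0.218, 0.976, 1.064], [0.0, 0.0, 0.0, 1.0]] 433.4
60 [306.6 162. ] (array([ 0.5698, -0.1903]), np.float64(30.5), np.float64(0.5), np.float64(0.0158), np.float64(0.02))
60 [307.  132.7] (array([ 0.6466, -0.192 ]), np.float64(29.3), np.float64(0.59), np.float64(0.0208), np.float64(0.0264))
90 [306.6 162. ] (array([ 0.5696, -0.1903]), np.float64(35.0), np.float64(0.45), np.float64(0.0166), np.float64(0.0209))
90 [307.  132.9] (array([ 0.6465, -0.192 ]), np.float64(30.4), np.float64(0.69), np.float64(0.0219), np.float64(0.0269))
120 [306.4 162.3] (array([ 0.569 , -0.1898]), np.float64(30.9), np.float64(0.45), np.float64(0.0182), np.float64(0.0226))
120 [306.8 133.8] (array([ 0.6442, -0.1915]), np.float64(31.8), np.float64(0.57), np.float64(0.0224), np.float64(0.0301))
```

All five parts are in place, and the jar has not moved.

```bash
python3 -c "
from station import bot; print(bot.close_job())"
```

```text
the job is handed in; nothing more can be done
None
```

Handed in at about 55 s: final camera measurements put the clip in the yellow tray, both bushings in blue and both nuts in red, with the jar where it was; the first grasp at the large nut missed and shifted it 7 mm, and the second held.

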